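Change over a marking fixture with toggle clamps

TASK

Change over the marking fixture. Lift the red handle of the toggle clamp that holds the engraved piece and lay that piece flat in the wooden tray; then load every plain brass blank from the black mat, each in a place of its own: push it fully home so that it touches that place's two side pins and its end pin, and press that place's toggle clamp all the way down on it. Any blank may go in any place, either end first; leave the other things on the bench where they are.

Things in the scene. Friction and masses are not known exactly. Their poses are not given: they have to be found in the camera images.
- blank1: Brass bar blank, plain rectangular bar 90 (x) x 24 (y) x 15 (z) mm, about 0.27 kg, all three alike. Origin: centre of its underside; x along its length. It starts flat on the black rubber mat (3 mm thick, on the bench), and may be absent (None).
- blank2: Brass bar blank, plain rectangular bar 90 (x) x 24 (y) x 15 (z) mm, about 0.27 kg, all three alike. Origin: centre of its underside; x along its length. It starts flat on the black rubber mat (3 mm thick, on the bench), and may be absent (None).
- blank3: Brass bar blank, plain rectangular bar 90 (x) x 24 (y) x 15 (z) mm, about 0.27 kg, all three alike. Origin: centre of its underside; x along its length. It starts flat on the black rubber mat (3 mm thick, on the bench), and may be absent (None).
- piece1: Finished piece: a brass bar of the same size and weight as the blanks (90 x 24 x 15 mm) with a dark engraved panel on its top. Origin: centre of its underside; x along its length. Exactly one of the three pieces is there (the others None); it starts home in one of the places, under its clamp.
- piece2: Finished piece: a brass bar of the same size and weight as the blanks (90 x 24 x 15 mm) with a dark engraved panel on its top. Origin: centre of its underside; x along its length. Exactly one of the three pieces is there (the others None); it starts home in one of the places, under its clamp.
- piece3: Finished piece: a brass bar of the same size and weight as the blanks (90 x 24 x 15 mm) with a dark engraved panel on its top. Origin: centre of its underside; x along its length. Exactly one of the three pieces is there (the others None); it starts home in one of the places, under its clamp.
- tray: Shallow open wooden tray for finished pieces, fixed on the bench, outside 170 (x) x 150 (y) x 30 (z) mm, walls and floor 6 mm. Origin: centre of its underside.
- fixture: Bolted-down aluminium plate with three places, 80 mm apart along its y. Origin: at bench height under the middle place's home point; z up, +x away from the robot. The plate is 15 mm thick and spans x = -57 to +115, y = -125 to +125 mm. Each place has two side pins, one end pin (10 mm diameter, 8 mm high) and a toggle clamp at its +x end.
- left_seat (a point): Home point of the place at the left (+y) of the fixture, on the plate's top, axes as the fixture's: the underside centre of a fully home blank, which lies along x. Side pins centred at (-32, +17) and (+32, +17) mm touch its +y side, an end pin at (+50, 0) mm its +x end: push it towards +y and +x. The clamp stands on x = +62 to +106, y = -17 to +17, up to z = 35 mm.
- left_clamp (a joint): Clamp handle of the left place, rad: 0 = clamped (handle level, pointing to +x; rubber foot down on the blank at (+30, 0, +15) mm from the home point), about 1.2 = open (upright), 1.4 = end stop; found near 0. Axis along y at (+92, 0, +32) mm. The clamp arm follows about (+78, 0, +30) mm, turning 1.25 times as far; at 1.2 it stands upright, its foot just beyond the end pin, its end 85 mm up.
- left_handle (a point): Point on the centre line of the left clamp's red grip, 70 mm from the handle's turning axis; x runs to its free end. The grip is a round bar of 14 mm diameter, from 27 to 95 mm from that axis. Push it over to the fixture's +x and down to clamp, lift it to open; it stays where it is left (friction: about 2 N at this point).
- middle_seat (a point): Home point of the place in the middle of the fixture, on the plate's top, axes as the fixture's: the underside centre of a fully home blank, which lies along x. Side pins centred at (-32, +17) and (+32, +17) mm touch its +y side, an end pin at (+50, 0) mm its +x end: push it towards +y and +x. The clamp stands on x = +62 to +106, y = -17 to +17, up to z = 35 mm.
- middle_clamp (a joint): Clamp handle of the middle place, rad: 0 = clamped (handle level, pointing to +x; rubber foot down on the blank at (+30, 0, +15) mm from the home point), about 1.2 = open (upright), 1.4 = end stop; found near 0. Axis along y at (+92, 0, +32) mm. The clamp arm follows about (+78, 0, +30) mm, turning 1.25 times as far; at 1.2 it stands upright, its foot just beyond the end pin, its end 85 mm up.
- middle_handle (a point): Point on the centre line of the middle clamp's red grip, 70 mm from the handle's turning axis; x runs to its free end. The grip is a round bar of 14 mm diameter, from 27 to 95 mm from that axis. Push it over to the fixture's +x and down to clamp, lift it to open; it stays where it is left (friction: about 2 N at this point).
- right_seat (a point): Home point of the place at the right (-y) of the fixture, on the plate's top, axes as the fixture's: the underside centre of a fully home blank, which lies along x. Side pins centred at (-32, +17) and (+32, +17) mm touch its +y side, an end pin at (+50, 0) mm its +x end: push it towards +y and +x. The clamp stands on x = +62 to +106, y = -17 to +17, up to z = 35 mm.
- right_clamp (a joint): Clamp handle of the right place, rad: 0 = clamped (handle level, pointing to +x; rubber foot down on the blank at (+30, 0, +15) mm from the home point), about 1.2 = open (upright), 1.4 = end stop; found near 0. Axis along y at (+92, 0, +32) mm. The clamp arm follows about (+78, 0, +30) mm, turning 1.25 times as far; at 1.2 it stands upright, its foot just beyond the end pin, its end 85 mm up.
- right_handle (a point): Point on the centre line of the right clamp's red grip, 70 mm from the handle's turning axis; x runs to its free end. The grip is a round bar of 14 mm diameter, from 27 to 95 mm from that axis. Push it over to the fixture's +x and down to clamp, lift it to open; it stays where it is left (friction: about 2 N at this point).
- hammer: Hammer, 220 mm long, lying at the side. A bystander: leave it where it is.
- screwdriver: Screwdriver, 190 mm long, lying at the side. A bystander: leave it where it is.
- file: File with a wooden handle, 205 mm long, 22 mm wide, 18 mm high, lying at the side. A bystander: leave it where it is.
- brush: Bench brush, 170 mm long, lying behind the fixture. A bystander: leave it where it is.
- jar: Jar with a red lid, 60 mm diameter, 85 mm high, at the back. A bystander: leave it where it is.
- tin: Open steel cup, 76 mm diameter, 60 mm high, at the back. A bystander: leave it where it is.
- bench_block: Steel bench block 70 x 70 x 24 mm, at the back. A bystander: leave it where it is.

How it is judged (in metres and radians):
At the end, for the whole second after the job is handed in: Each blank present lies flat in one of the places, centre within 2.2 mm of the home point, length within 0.03 rad of the place's x, height within 2 mm, that place's clamp handle below 0.1 rad; the engraved piece lies flat on the tray floor; all released and at rest (((horizontal distance between blank1 and left_seat below 0.0022 m and z of blank1 in the frame of left_seat between -0.002 and 0.002 m and angle between the x axis of blank1 and the x axis of left_seat, either way round below 0.03 rad and value of joint left_clamp below 0.1 rad) or (horizontal distance between blank1 and middle_seat below 0.0022 m and z of blank1 in the frame of middle_seat between -0.002 and 0.002 m and angle between the x axis of blank1 and the x axis of middle_seat, either way round below 0.03 rad and value of joint middle_clamp below 0.1 rad) or (horizontal distance between blank1 and right_seat below 0.0022 m and z of blank1 in the frame of right_seat between -0.002 and 0.002 m and angle between the x axis of blank1 and the x axis of right_seat, either way round below 0.03 rad and value of joint right_clamp below 0.1 rad)) and linear speed of each of blank1, blank2, blank3, piece1, piece2, piece3 below 0.01 m/s and ((horizontal distance between blank2 and left_seat below 0.0022 m and z of blank2 in the frame of left_seat between -0.002 and 0.002 m and angle between the x axis of blank2 and the x axis of left_seat, either way round below 0.03 rad and value of joint left_clamp below 0.1 rad) or (horizontal distance between blank2 and middle_seat below 0.0022 m and z of blank2 in the frame of middle_seat between -0.002 and 0.002 m and angle between the x axis of blank2 and the x axis of middle_seat, either way round below 0.03 rad and value of joint middle_clamp below 0.1 rad) or (horizontal distance between blank2 and right_seat below 0.0022 m and z of blank2 in the frame of right_seat between -0.002 and 0.002 m and angle between the x axis of blank2 and the x axis of right_seat, either way round below 0.03 rad and value of joint right_clamp below 0.1 rad)) and ((horizontal distance between blank3 and left_seat below 0.0022 m and z of blank3 in the frame of left_seat between -0.002 and 0.002 m and angle between the x axis of blank3 and the x axis of left_seat, either way round below 0.03 rad and value of joint left_clamp below 0.1 rad) or (horizontal distance between blank3 and middle_seat below 0.0022 m and z of blank3 in the frame of middle_seat between -0.002 and 0.002 m and angle between the x axis of blank3 and the x axis of middle_seat, either way round below 0.03 rad and value of joint middle_clamp below 0.1 rad) or (horizontal distance between blank3 and right_seat below 0.0022 m and z of blank3 in the frame of right_seat between -0.002 and 0.002 m and angle between the x axis of blank3 and the x axis of right_seat, either way round below 0.03 rad and value of joint right_clamp below 0.1 rad)) and x of piece1 in the frame of tray between -0.065 and 0.065 m and y of piece1 in the frame of tray between -0.055 and 0.055 m and z of each of piece1, piece2, piece3 in the frame of tray below 0.012 m and angle between each of piece1, piece2, piece3's own z axis and vertical below 0.15 rad and x of piece2 in the frame of tray between -0.065 and 0.065 m and y of piece2 in the frame of tray between -0.055 and 0.055 m and x of piece3 in the frame of tray between -0.065 and 0.065 m and y of piece3 in the frame of tray between -0.055 and 0.055 m); the robot touches nothing.
It fails at once if one of the bystanders (hammer, screwdriver, file, brush, jar, tin, bench block) is moved by more than 30 mm (distance of any of hammer, screwdriver, file, brush, jar, tin, bench_block from where it was at the start of the episode above 0.03 m).
Of piece1, piece2, piece3 only 1 to 1 are there at a start; the rules pass over those that are not, and their reading is None.
Of blank1, blank2, blank3 only 2 to 3 are there at a start; the rules pass over those that are not, and their reading is None.
At some moment in a run one of blank1, blank2, blank3 may be knocked a few centimetres aside while the robot is not near it.
Once in a run the grip may slacken for a moment while it holds something.
It also fails if it takes over 210 s, if anything falls off the work surface, if the arm or the gripper's body presses on something with over 40 N, if the wrist force passes 120 N, or if a joint passes its speed limit or range.

ROBOT

A 6-joint arm with a two-finger parallel gripper is mounted at the origin on the work surface. World frame = base frame: x ahead of the robot, y to its left, z up, the work surface at z = 0. Lengths are in mm, angles in degrees, forces in N, time in s.
With the tool pointing down it reaches from about 325 to 875 mm from the base axis. Payload 4.4 kg.
Tool frame: the origin (TCP) lies on the front face of the gripper's body, between the roots of the fingers; the fingertips stand 73 mm ahead of it and the grasp point (between the pads) lies 54 mm ahead of it; z points along the fingers, y is the line along which they close (so a half turn about z gives the same grasp; the last joint's range is limited). The gripper opens to 85 mm and grips with 20 to 120 N. Pads are 22 mm wide; open, the fingers measure 114 mm over their backs; the gripper's body (76 mm by 85 mm) begins 54 mm behind the grasp point. The pads swing forward as they close: fully open they stand 13 mm farther back than shut.
Start: joints at [60.247, 11.837, 88.321, -0, 79.842, -8.623], TCP at [207.295, 536.336, 303.882] pointing down, gripper open.
Joint ranges: [-156.59, 156.59], [-49.26, 127.26], [12.9, 141.05], [-63.56, 243.56], [4.71, 150.69], [-161.64, 161.64]. Speed limits (degrees/s): [159.86, 159.86, 180, 180, 180, 180].

INTERFACE

Orientations are given as [roll, pitch, yaw] about the fixed x, y, z axes, in that order (R = Rz(yaw) Ry(pitch) Rx(roll)).
In Python, from bench import env, snapshot gives the robot as it stands. The module is installed in compiled form; this text tells all that it offers.
- The arm moves only by the tool play_rows, never from a script. Its argument "commands" is a list of rows, each a list of 4 numbers: the shift along the tool's x, y, z each as a share of 250 mm, from -1 to 1, then the turn about the tool's z as a share of pi/2 rad, from -1 to 1. A call has 1 to 20 rows; each row shifts and turns the commanded pose from where the row before left it, along the tool's axes as they then stand; what a row does not reach is not made up. A row lasts 1/10 s, in which the tool goes at most 50 mm and 8.59 degrees, less where a joint would pass 70% of its speed; a pose out of reach is approached as far as the arm can. A call with a number of a shift or a turn outside -1 to 1 is refused whole. A call with a gripper value outside its range is refused whole. "grip" is the finger opening in mm, from 0 to 85.4, set as the call begins (left out, the last holds). The fingers move at their own pace and stop on an object; "grip_force" is the grip in N (left out, the last holds). Time passes only in rows, so rows that do not move let the fingers close. It gives the time, the measured TCP pose, the force, the opening and the grip force at its end, in the units of the state.
- env.observe(): the state, without advancing time (a new reading comes with each control period).
- snapshot(name): name is "side" or "top"; returns a dict with "image" (420x560x3 uint8, red, green, blue), "z_map" (420x560 float32, mm along the optical axis (not along the pixel's ray), 0 where there is no reading), "K" (3x3 intrinsics, pixels), "extrinsics" (4x4, takes a point from camera to world coordinates). Camera axes: x right, y down, z forward; pixel columns grow to the right and rows downward; lengths in mm; the calibration is good to about 2 mm. A picture is of the moment at which its call begins.
- env.sign_off(): hands the job in; it is judged then, once.
The state is a dict: "time": time; "joints": joint angles; "qd": joint speeds; "effort": joint torques, N m; "tool_pos": TCP position; "tool_rot": TCP orientation; "contact_force": force on the tool from outside, world axes, zero at the start; "wrist_torque": the same for the moment, N m; "finger_gap": finger opening in mm; "gripper_force": force on a finger pad.
Only numpy, scipy, OpenCV 4.12 (cv2) and the standard library are available. Lean on these libraries where they do the work, as an engineer would, in place of code of your own. Each camera call takes 0.05 s, during which the arm holds its last target. There are 200 camera calls.

## Working session

There is one attempt and no reset: what is moved stays moved. The work goes in short steps, Python scripts to look and compute and a tool call to move; the robot and the scene stay as the last step left them, time stands still between calls to the robot, and variables do not carry over. Pictures are saved under pics/ and viewed, at most 14 in all, crops included, and the job is handed in when it is done.

Besides the shell and the picture viewer there is one more tool, called by a JSON object that holds its "op" and its "data". play_rows: Moves the arm, as the interface text tells. Its arguments: {"type":"object","properties":{"commands":{"type":"array","items":{"type":"array","items":{"type":"number"}}},"grip":{"type":"number"},"grip_force":{"type":"number"}},"required":["commands"]}

```bash
mkdir -p pics
cat > h.py <<'E'
import numpy as np, cv2
from bench import env, snapshot
def snap(n,f):
    s=snapshot(n); cv2.imwrite('pics/'+f+'.png',cv2.cvtColor(s['image'],cv2.COLOR_RGB2BGR)); np.savez('pics/'+f+'.npz',**s); return s
def world(s):
    z=s['z_map'].astype(float); K=s['K']; v,u=np.mgrid[:z.shape[0],:z.shape[1]]
    P=np.stack([(u-K[0,2])/K[0,0]*z,(v-K[1,2])/K[1,1]*z,z,np.ones_like(z)],-1)
    return (P@np.array(s['extrinsics']).T)[...,:3]
E
python3 - <<'E'
from h import *
o=env.observe()
for k in o: print(k,np.round(o[k],3))
for n in('top','side'):
    s=snap(n,n+'0'); print(n,np.round(s['K'],1).tolist(),np.round(s['extrinsics'],3).tolist())
E
```

```text
time 0.0
joints [ 6.0249e+01  1.1885e+01  8.8408e+01 -1.0000e-03  7.9840e+01 -8.6230e+00]
qd [-0.145 -0.017  0.038  0.047  0.097 -0.003]
effort [-0.0000e+00 -3.8304e+01 -2.9159e+01 -0.0000e+00  1.1000e-02 -0.0000e+00]
tool_pos [206.966 535.809 302.692]
tool_rot [-1.79868e+02 -1.90000e-02  1.58872e+02]
contact_force [ 0.051 -0.51  -0.481]
wrist_torque [0.021 0.033 0.032]
gripper_force 0.0
finger_gap 85.459
top [[516.8, 0.0, 282.8], [0.0, 516.8, 212.0], [0.0, 0.0, 1.0]] [[-0.022, -0.99, 0.14, 391.281], [-1.0, 0.025, 0.015, -15.123], [-0.018, -0.14, -0.99, 1455.534], [0.0, 0.0, 0.0, 1.0]]
side [[403.7, 0.0, 283.9], [0.0, 403.7, 207.8], [0.0, 0.0, 1.0]] [[0.936, -0.265, 0.232, 371.357], [-0.352, -0.675, 0.648, -673.769], [-0.015, -0.688, -0.725, 833.417], [0.0, 0.0, 0.0, 1.0]]
```

View pics/top0.png

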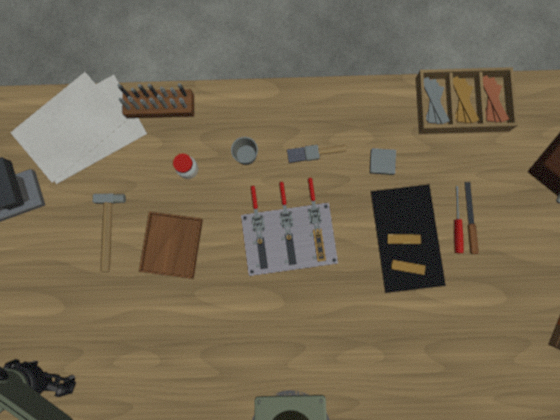

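View pics/side0.png

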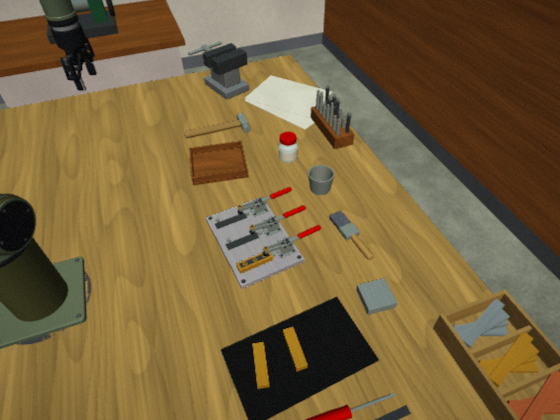

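Top view: two blanks, at about (404,239) and (408,267). The engraved piece is at (319,243) in the right place. All three clamps are closed, with handle tips at (254,197), (282,193) and (311,189). The tray is at (171,245). Next I measure the poses.

```bash
cat > m.py <<'E'
from h import *
def rect(W,m,zn,box=None):
    n,l,st,c=cv2.connectedComponentsWithStats(m.astype(np.uint8))
    for i in range(1,n):
        if st[i,4]<25: continue
        p=W[l==i]; r=cv2.minAreaRect(p[:,:2].astype(np.float32))
        print(zn,'px',c[i].round(),'n',st[i,4],'c',np.round(r[0],1),'mean',p.mean(0).round(1),'sz',np.round(r[1],1),'ang',round(r[2],1))
def run(s):
    W=world(s); hsv=cv2.cvtColor(s['image'],cv2.COLOR_RGB2HSV); h,S,v=[hsv[...,i].astype(int) for i in range(3)]
    X,Y,Z=W[...,0],W[...,1],W[...,2]
    ws=(X>300)&(X<850)&(abs(Y)<450)
    rect(W,ws&(h>12)&(h<28)&(S>130)&(Y<-50)&(v>90)&(Z>6)&(Z<50),'brass')
    rect(W,ws&((h<6)|(h>174))&(S>150)&(v>70)&(Z>10),'red')
    rect(W,ws&(S<70)&(Z>8)&(Z<22)&(abs(Y)<170)&(X<650),'plate')
    rect(W,ws&(Y>150)&(Z>18)&(Z<40)&(S>60),'trayrim')
    rect(W,ws&(S<70)&(Z>40)&(abs(Y)<160)&(X<650),'clamps')
if __name__=='__main__':
    for n in('top','side'):
        s=dict(np.load('pics/%s0.npz'%n)); print(n); run(s)
E
python3 m.py
```

```text
top
brass px [404. 239.] n 255 c [ 512.1 -328.7] mean [ 511.6 -326.8   18.7] sz [94.  24.6] ang 88.8
brass px [408. 267.] n 282 c [ 434.2 -334.4] mean [ 433.6 -333.8   18.8] sz [90.1 24.9] ang 79.8
red px [182. 163.] n 262 c [574.  133.9] mean [726.1 275.5  91.1] sz [470.5  48.1] ang 43.0
red px [311. 189.] n 86 c [650.8 -73.6] mean [650.8 -73.5  57.5] sz [61.4 10.7] ang 7.4
red px [282. 193.] n 85 c [641.9   6. ] mean [642.   6.  57.] sz [61.9 10.1] ang 6.7
red px [254. 197.] n 85 c [632.9  85.4] mean [633.2  85.2  57.1] sz [61.5 10.4] ang 6.2
plate px [287. 240.] n 4427 c [520.2  -8. ] mean [515.4  -3.5  15.8] sz [174.1 251.7] ang 6.6
trayrim px [169. 244.] n 604 c [511.3 323.2] mean [512.7 324.4  29. ] sz [152.3 170.4] ang 81.6
clamps px [314. 214.] n 129 c [501.  -62.1] mean [580.6 -80.   61.3] sz [ 37.8 235.6] ang 75.9
clamps px [286. 218.] n 127 c [501.4 -11.4] mean [567.4  -1.9  84.3] sz [219.2  23.4] ang 8.1
clamps px [257. 223.] n 135 c [489.2  49. ] mean [561.5  77.5  61. ] sz [231.2  37.4] ang 24.0
side
brass px [362. 247.] n 213 c [ 771.1 -138.7] mean [ 769.6 -142.7   16.
[... 525 characters left out ...]
9  82.8] mean [631.   81.9  53. ] sz [62.3  9.6] ang 5.8
red px [294. 211.] n 97 c [641.9   3.7] mean [641.7   3.2  52.6] sz [63.3 10.2] ang 6.6
red px [309. 231.] n 102 c [651.9 -75.1] mean [650.6 -76.6  54.1] sz [62.1 10.3] ang 7.1
plate px [250. 242.] n 3622 c [519.4  -8.2] mean [508.9 -20.3  14.5] sz [173.  252.2] ang 6.7
trayrim px [217. 161.] n 522 c [509.4 323.1] mean [507.4 316.7  25.8] sz [157.9 170.6] ang 80.5
clamps px [254. 203.] n 181 c [553.3  76.6] mean [554.2  75.4  47.4] sz [92.7 25.2] ang 6.0
clamps px [267. 222.] n 211 c [561.2  -4.3] mean [563.2  -3.7  47.5] sz [95.8 25.7] ang 10.5
clamps px [281. 244.] n 224 c [571.1 -81.7] mean [573.9 -83.1  47.8] sz [92.3 24. ] ang 5.7
```

```bash
cat > g.py <<'E'
import sys
from h import *
FO=np.array([490.5,-12.]);FY=6.7
def fx(x,y):
    a=np.radians(FY); return FO+np.array([[np.cos(a),-np.sin(a)],[np.sin(a),np.cos(a)]])@[x,y]
def plan(x,y,z,yaw):
    "shares for a turn-first move to grasp-point x,y,z"
    o=env.observe(); p=np.array(o['tool_pos']); 
    dy=(yaw-o['tool_rot'][2]+180)%360-180
    d=np.array([x,y,z+54])-p; a=np.radians(yaw)
    t=np.array([d[0]*np.cos(a)+d[1]*np.sin(a), d[0]*np.sin(a)-d[1]*np.cos(a), -d[2]])
    print('t',round(o['time'],1),'dist',np.linalg.norm(d).round(),'shares',(t/250).round(4),'turn',round(-dy/90,4),'F',np.round(o['contact_force'],1),'tilt',np.round(o['tool_rot'],2))
if __name__=='__main__':
    a=sys.argv; v=[float(q) for q in a[2:]]
    if a[1]=='f': xy=fx(v[0],v[1]); plan(*xy,v[2],FY+v[3])   # fixture x y, world grasp z, yaw rel
    else: plan(*v)
E
python3 g.py f 165 -80 140 180
```

```text
t 0.1 dist 768.0 shares [-1.5305 -2.6287  0.4353] turn -0.3092 F [ 0.3  0.2 -0.4] tilt [-1.7988e+02 -2.0000e-02  1.5887e+02]
```

{"op": "play_rows", "data": {"commands": [[0, 0, 0, -0.0773], [0, 0, 0, -0.0773], [0, 0, 0, -0.0773], [0, 0, 0, -0.0773], [0, 0, 0, 0]], "grip": 50}}

```text
time: 0.6
tool_pos: [207.1, 536.0, 303.2]
tool_rot: [-179.9, -0.0, -173.3]
contact_force: [0.0, -0.2, -0.4]
finger_gap: 49.9
gripper_force: 0.0
```

{"op": "play_rows", "data": {"commands": [[-0.0765, -0.1314, 0.0218, 0], [-0.0765, -0.1314, 0.0218, 0], [-0.0765, -0.1314, 0.0218, 0], [-0.0765, -0.1314, 0.0218, 0], [-0.0765, -0.1314, 0.0218, 0], [-0.0765, -0.1314, 0.0218, 0], [-0.0765, -0.1314, 0.0218, 0], [-0.0765, -0.1314, 0.0218, 0], [-0.0765, -0.1314, 0.0218, 0], [-0.0765, -0.1314, 0.0218, 0], [-0.0765, -0.1314, 0.0218, 0], [-0.0765, -0.1314, 0.0218, 0], [-0.0765, -0.1314, 0.0218, 0], [-0.0765, -0.1314, 0.0218, 0], [-0.0765, -0.1314, 0.0218, 0], [-0.0765, -0.1314, 0.0218, 0], [-0.0765, -0.1314, 0.0218, 0], [-0.0765, -0.1314, 0.0218, 0], [-0.0765, -0.1314, 0.0218, 0], [-0.0765, -0.1314, 0.0218, 0]]}}

```text
time: 2.6
tool_pos: [664.3, -72.9, 194.1]
tool_rot: [180.0, -0.0, -173.5]
contact_force: [0.2, -0.1, 0.2]
finger_gap: 49.9
gripper_force: 0.0
```

{"op": "play_rows", "data": {"commands": [[0, 0, 0, 0], [0, 0, 0, 0]]}}

```text
time: 2.8
tool_pos: [663.5, -72.1, 193.8]
tool_rot: [179.9, -0.1, -173.5]
contact_force: [-1.0, 0.4, -0.5]
finger_gap: 50.2
gripper_force: 0.0
```

```bash
python3 g.py f 165 -80 47 180
```

```text
t 2.8 dist 93.0 shares [-8.000e-04 -3.000e-04  3.713e-01] turn -0.0022 F [-1.   0.4 -0.5] tilt [ 1.7994e+02 -1.0000e-01 -1.7350e+02]
```

{"op": "play_rows", "data": {"commands": [[0, 0, 0.062, 0], [0, 0, 0.062, 0], [0, 0, 0.062, 0], [0, 0, 0.062, 0], [0, 0, 0.062, 0], [0, 0, 0.062, 0], [0, 0, 0, 0]]}}

```text
time: 3.5
tool_pos: [661.6, -71.0, 98.0]
tool_rot: [179.9, -0.4, -173.3]
contact_force: [-1.0, 0.7, -0.3]
finger_gap: 50.3
gripper_force: 0.0
```

{"op": "play_rows", "data": {"commands": [[0, 0, 0, 0], [0, 0, 0, 0], [0, 0, 0, 0], [0, 0, 0, 0], [0, 0, 0, 0]], "grip": 5, "grip_force": 25}}

```text
time: 4.0
tool_pos: [664.7, -71.8, 103.1]
tool_rot: [-179.9, 0.1, -173.3]
contact_force: [0.4, -1.1, 1.3]
finger_gap: 13.1
gripper_force: 24.5
```

{"op": "play_rows", "data": {"commands": [[0.003, 0, -0.029, 0], [0.003, 0, -0.029, 0], [0.0086, 0, -0.028, 0], [0.0086, 0, -0.028, 0], [0.014, 0, -0.0255, 0], [0.014, 0, -0.0255, 0], [0.0188, 0, -0.0224, 0], [0.0188, 0, -0.0224, 0], [0.0228, 0, -0.018, 0], [0.0228, 0, -0.018, 0], [0.026, 0, -0.0132, 0], [0.026, 0, -0.0132, 0], [0.0224, 0, -0.0076, 0], [0, 0, 0, 0]]}}

```text
time: 5.4
tool_pos: [611.6, -77.9, 172.9]
tool_rot: [-180.0, 0.0, -173.3]
contact_force: [-1.1, -3.7, -3.7]
finger_gap: 12.9
gripper_force: 24.7
```

```bash
python3 g.py f 113 -80 160 180
python3 - <<'E'
from h import *
snap('side','side1')
E
```

```text
t 5.4 dist 41.0 shares [-0.0015 -0.0017 -0.1644] turn -0.0001 F [-1.1 -3.7 -3.7] tilt [-1.7996e+02  4.0000e-02 -1.7331e+02]
```

View pics/side1.png

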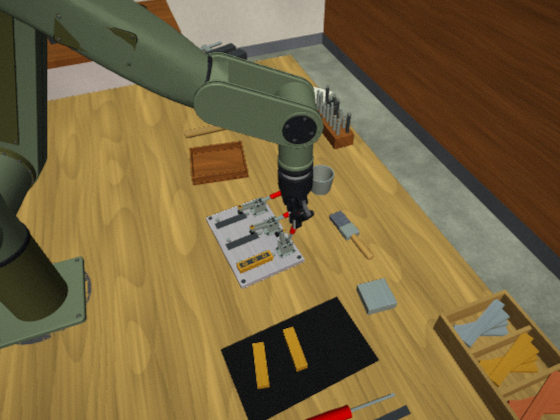

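The right clamp is open: its arm stands upright at (286,245) and the piece at (254,262) is free. I release it and open the middle clamp the same way.

{"op": "play_rows", "data": {"commands": [[0, 0, 0, 0], [0, 0, 0, 0], [0, 0, -0.1, 0], [0, 0, -0.14, 0], [-0.052, 0.08, 0, 0], [-0.052, 0.08, 0, 0], [-0.052, 0.08, 0, 0], [-0.052, 0.08, 0, 0], [0, 0, 0, 0], [0, 0, 0, 0]], "grip": 50}}

```text
time: 6.45
tool_pos: [654.4, 8.9, 232.2]
tool_rot: [180.0, 0.0, -173.2]
contact_force: [0.3, 0.0, 0.2]
finger_gap: 50.0
gripper_force: 0.0
```

```bash
python3 g.py f 165 0 48 180
```

```text
t 6.5 dist 130.0 shares [ 0.0008 -0.0064  0.5206] turn 0.0011 F [0.3 0.  0.2] tilt [ 179.98    0.   -173.2 ]
```

{"op": "play_rows", "data": {"commands": [[0, -0.006, 0.1, 0], [0, 0, 0.1, 0], [0, 0, 0.1, 0], [0, 0, 0.08, 0], [0, 0, 0.07, 0], [0, 0, 0.07, 0], [0, 0, 0, 0], [0, 0, 0, 0]]}}

```text
time: 7.25
tool_pos: [654.5, 6.2, 101.8]
tool_rot: [180.0, -0.0, -173.3]
contact_force: [0.3, -0.9, -0.1]
finger_gap: 50.2
gripper_force: 0.0
```

{"op": "play_rows", "data": {"commands": [[0, 0, 0, 0], [0, 0, 0, 0], [0, 0, 0, 0], [0, 0, 0, 0], [0, 0, 0, 0]], "grip": 5, "grip_force": 25}}

```text
time: 7.75
tool_pos: [655.3, 7.4, 102.8]
tool_rot: [179.9, 0.1, -173.3]
contact_force: [2.4, 5.6, 1.8]
finger_gap: 13.1
gripper_force: 24.6
```

{"op": "play_rows", "data": {"commands": [[0.003, 0, -0.029, 0], [0.003, 0, -0.029, 0], [0.0086, 0, -0.028, 0], [0.0086, 0, -0.028, 0], [0.014, 0, -0.0255, 0], [0.014, 0, -0.0255, 0], [0.0188, 0, -0.0224, 0], [0.0188, 0, -0.0224, 0], [0.0228, 0, -0.018, 0], [0.0228, 0, -0.018, 0], [0.026, 0, -0.0132, 0], [0.026, 0, -0.0132, 0], [0.0224, 0, -0.0076, 0], [0, 0, 0, 0]]}}

```text
time: 9.15
tool_pos: [601.4, 1.0, 171.5]
tool_rot: [179.9, -0.1, -173.3]
contact_force: [-0.5, 4.8, -2.4]
finger_gap: 13.0
gripper_force: 24.6
```

{"op": "play_rows", "data": {"commands": [[0, 0, 0, 0], [0, 0, 0, 0], [0, 0, -0.1, 0], [0, 0, -0.14, 0], [0, 0, 0, 0], [0, 0, 0, 0]], "grip": 50}}

```text
time: 9.75
tool_pos: [603.6, -0.6, 233.7]
tool_rot: [-179.9, 0.2, -173.3]
contact_force: [0.2, 0.5, -0.3]
finger_gap: 50.1
gripper_force: 0.0
```

```bash
python3 g.py f -8 -80 150 180
```

```text
t 9.8 dist 148.0 shares [ 0.4865 -0.3126  0.1189] turn -0.0003 F [ 0.2  0.5 -0.3] tilt [-179.88    0.2  -173.33]
```

{"op": "play_rows", "data": {"commands": [[0.061, -0.0391, 0, 0], [0.061, -0.0391, 0, 0], [0.061, -0.0391, 0, 0], [0.061, -0.0391, 0, 0], [0.061, -0.0391, 0, 0], [0.061, -0.0391, 0, 0], [0.061, -0.0391, 0.04, 0], [0.061, -0.0391, 0.08, 0], [0, 0, 0, 0], [0, 0, 0, 0]], "grip": 45}}

```text
time: 10.75
tool_pos: [489.9, -91.5, 200.8]
tool_rot: [179.9, -0.1, -173.4]
contact_force: [0.4, -0.1, 1.0]
finger_gap: 45.0
gripper_force: 0.0
```

```bash
python3 g.py f -8 -80 37 180
```

```text
t 10.8 dist 110.0 shares [-0.0075 -0.0043  0.4393] turn -0.0007 F [ 0.4 -0.1  1. ] tilt [ 1.7993e+02 -1.3000e-01 -1.7336e+02]
```

{"op": "play_rows", "data": {"commands": [[-0.005, -0.004, 0.1, 0], [0, 0, 0.1, 0], [0, 0, 0.1, 0], [0, 0, 0.08, 0], [0, 0, 0.04, 0], [0, 0, 0.018, 0], [0, 0, 0, 0], [0, 0, 0, 0]]}}

```text
time: 11.55
tool_pos: [493.0, -92.7, 93.3]
tool_rot: [-179.9, 0.1, -173.3]
contact_force: [0.7, -0.9, 0.6]
finger_gap: 44.9
gripper_force: 0.0
```

{"op": "play_rows", "data": {"commands": [[0, 0, 0, 0], [0, 0, 0, 0], [0, 0, 0, 0], [0, 0, 0, 0], [0, 0, 0, 0]], "grip": 10, "grip_force": 60}}

```text
time: 12.05
tool_pos: [492.8, -92.7, 93.6]
tool_rot: [-179.9, 0.1, -173.3]
contact_force: [-0.3, 0.8, 6.1]
finger_gap: 22.1
gripper_force: 60.2
```

{"op": "play_rows", "data": {"commands": [[0, 0, -0.02, 0], [0, 0, -0.06, 0], [0, 0, -0.1, 0], [0, 0, -0.12, 0], [0, 0, -0.1, 0], [0, 0, 0, 0]]}}

```text
time: 12.65
tool_pos: [494.1, -93.3, 195.8]
tool_rot: [-179.8, 0.4, -173.3]
contact_force: [1.5, -0.6, -1.4]
finger_gap: 21.9
gripper_force: 59.4
```

```bash
python3 g.py w 510 323 32 186.7
```

```text
t 12.7 dist 431.0 shares [-0.2574  1.6464  0.4393] turn -0.0 F [ 1.5 -0.6 -1.4] tilt [-179.78    0.41 -173.3 ]
```

{"op": "play_rows", "data": {"commands": [[-0.0129, 0.0823, 0, 0], [-0.0129, 0.0823, 0, 0], [-0.0129, 0.0823, 0, 0], [-0.0129, 0.0823, 0, 0], [-0.0129, 0.0823, 0, 0], [-0.0129, 0.0823, 0, 0], [-0.0129, 0.0823, 0, 0], [-0.0129, 0.0823, 0, 0], [-0.0129, 0.0823, 0, 0], [-0.0129, 0.0823, 0, 0], [-0.0129, 0.0823, 0, 0], [-0.0129, 0.0823, 0, 0], [-0.0129, 0.0823, 0, 0], [-0.0129, 0.0823, 0, 0], [-0.0129, 0.0823, 0, 0], [-0.0129, 0.0823, 0, 0], [-0.0129, 0.0823, 0, 0], [-0.0129, 0.0823, 0, 0], [-0.0129, 0.0823, 0, 0], [-0.0129, 0.0823, 0, 0]]}}

```text
time: 14.65
tool_pos: [506.7, 323.9, 189.4]
tool_rot: [-179.9, -0.2, -173.3]
contact_force: [0.5, 0.3, -2.8]
finger_gap: 22.3
gripper_force: 59.4
```

{"op": "play_rows", "data": {"commands": [[0, 0, 0.08, 0], [0, 0, 0.1, 0], [0, 0, 0.1, 0], [0, 0, 0.08, 0], [0, 0, 0.04, 0], [0, 0, 0.02, 0], [0, 0, 0.014, 0], [0, 0, 0, 0], [0, 0, 0, 0]]}}

```text
time: 15.55
tool_pos: [508.7, 324.1, 84.7]
tool_rot: [180.0, 0.1, -173.3]
contact_force: [-0.1, 0.0, -0.1]
finger_gap: 22.3
gripper_force: 59.8
```

{"op": "play_rows", "data": {"commands": [[0, 0, 0, 0], [0, 0, 0, 0], [0, 0, 0, 0], [0, 0, -0.1, 0], [0, 0, -0.16, 0], [0, 0, -0.16, 0], [0, 0, 0, 0]], "grip": 45, "grip_force": 60}}

```text
time: 16.25
tool_pos: [512.2, 325.7, 196.4]
tool_rot: [179.7, 0.8, -173.3]
contact_force: [0.7, 1.0, 0.4]
finger_gap: 44.7
gripper_force: 0.0
```

```bash
python3 - <<'E'
from h import *
import m
s=snap('side','side2'); m.run(s)
W=world(s); hsv=cv2.cvtColor(s['image'],cv2.COLOR_RGB2HSV)
cv2.imwrite('pics/side2c.png',cv2.resize(cv2.cvtColor(s['image'],cv2.COLOR_RGB2BGR)[120:300,160:360],None,fx=3,fy=3))
E
python3 g.py w 511.5 -328 140 88.3
```

```text
brass px [362. 247.] n 214 c [ 770.8 -138.5] mean [ 769.7 -143.    15.9] sz [20.2 79.3] ang 6.7
brass px [449. 318.] n 28 c [ 839.6 -396.1] mean [ 842.5 -396.3   38.5] sz [19.6  1.8] ang 0.5
brass px [295. 348.] n 493 c [ 511.3 -327.3] mean [ 511.  -330.9   16.8] sz [91.  24.3] ang 88.5
brass px [260. 365.] n 523 c [ 433.1 -335.2] mean [ 432.4 -338.5   16.8] sz [90.6 23.6] ang 78.6
red px [288. 138.] n 178 c [728.2 275.5] mean [726.3 270.1  82.1] sz [50.2 46.4] ang 69.4
red px [280. 197.] n 180 c [614.4  47.9] mean [615.3  33.7  85.8] sz [114.3  52.4] ang 63.2
red px [296. 223.] n 101 c [613.1 -80.6] mean [612.2 -81.6 107.2] sz [28.8  9.3] ang 13.3
plate px [250. 245.] n 4044 c [519.   -8.4] mean [505.8 -29.1  14.5] sz [172.  252.2] ang 6.8
trayrim px [216. 161.] n 521 c [509.3 323.2] mean [506.  316.2  26. ] sz [159.6 169.7] ang 81.2
trayrim px [218. 160.] n 140 c [514.4 324.5] mean [513.5 323.8  20.8] sz [88.1 28.7] ang 6.4
clamps px [254. 203.] n 181 c [553.2  76.3] mean [553.8  75.6  47.3] sz [92.4 24. ] ang 8.2
clamps px [269. 217.] n 179 c [570.6  -3.1] mean [569.9  -4.5  66. ] sz [44.2 25.6] ang 8.5
clamps px [283. 238.] n 187 c [579.  -82.2] mean [578.6 -84.   66.6] sz [41.7 25.4] ang 10.9
t 16.3 dist 653.0 shares [-2.6106e+00  8.1100e-02 -2.5000e-03] turn 1.0933 F [-0.2  0.2 -0.6] tilt [ 179.83    0.52 -173.3 ]
```

View pics/side2c.png

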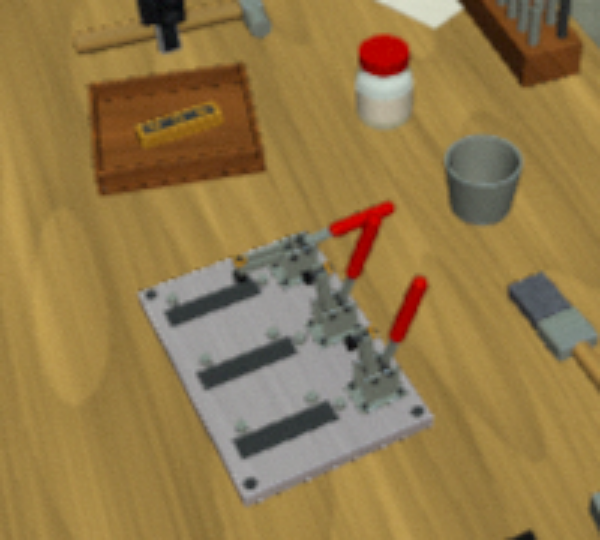

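The piece lies flat in the tray and both clamps are open. Next is blank A, at (295,348).

{"op": "play_rows", "data": {"commands": [[0, 0, 0, 0.0911], [0, 0, 0, 0.0911], [0, 0, 0, 0.0911], [0, 0, 0, 0.0911], [0, 0, 0, 0.0911], [0, 0, 0, 0.0911], [0, 0, 0, 0.0911], [0, 0, 0, 0.0911], [0, 0, 0, 0.0911], [0, 0, 0, 0.0911], [0, 0, 0, 0.0911], [0, 0, 0, 0.0911], [0, 0, 0, 0]]}}

```text
time: 17.6
tool_pos: [507.2, 323.4, 187.1]
tool_rot: [-179.9, 0.1, 88.3]
contact_force: [-0.8, -0.3, 0.3]
finger_gap: 44.7
gripper_force: 0.0
```

{"op": "play_rows", "data": {"commands": [[-0.1305, 0.0041, 0, 0], [-0.1305, 0.0041, 0, 0], [-0.1305, 0.0041, 0, 0], [-0.1305, 0.0041, 0, 0], [-0.1305, 0.0041, 0, 0], [-0.1305, 0.0041, 0, 0], [-0.1305, 0.0041, 0, 0], [-0.1305, 0.0041, 0, 0], [-0.1305, 0.0041, 0, 0], [-0.1305, 0.0041, 0, 0], [-0.1305, 0.0041, 0, 0], [-0.1305, 0.0041, 0, 0], [-0.1305, 0.0041, 0, 0], [-0.1305, 0.0041, 0, 0], [-0.1305, 0.0041, 0, 0], [-0.1305, 0.0041, 0, 0], [-0.1305, 0.0041, 0, 0], [-0.1305, 0.0041, 0, 0], [-0.1305, 0.0041, 0, 0], [-0.1305, 0.0041, 0, 0]]}}

```text
time: 19.6
tool_pos: [508.7, -330.1, 187.8]
tool_rot: [-179.9, -0.1, 88.5]
contact_force: [1.6, -0.7, -0.2]
finger_gap: 45.0
gripper_force: 0.0
```

{"op": "play_rows", "data": {"commands": [[0, 0, 0, 0], [0, 0, 0, 0]]}}

```text
time: 19.8
tool_pos: [508.6, -329.3, 187.8]
tool_rot: [-179.9, -0.1, 88.3]
contact_force: [0.6, 0.2, 0.1]
finger_gap: 45.0
gripper_force: 0.0
```

```bash
python3 g.py w 511.5 -328 25 88.3
```

```text
t 19.8 dist 109.0 shares [0.0054 0.0112 0.4351] turn 0.0005 F [0.6 0.2 0.1] tilt [-1.7993e+02 -9.0000e-02  8.8350e+01]
```

{"op": "play_rows", "data": {"commands": [[-0.0266, 0.011, 0.1, 0], [0, 0, 0.1, 0], [0, 0, 0.1, 0], [0, 0, 0.07, 0], [0, 0, 0.04, 0], [0, 0, 0.02, 0], [0, 0, 0, 0], [0, 0, 0, 0]]}}

```text
time: 20.6
tool_pos: [512.5, -336.0, 82.3]
tool_rot: [179.9, 0.1, 88.3]
contact_force: [0.9, 0.2, 1.4]
finger_gap: 45.1
gripper_force: 0.0
```

{"op": "play_rows", "data": {"commands": [[0, 0, 0, 0], [0, 0, 0, 0], [0, 0, 0, 0], [0, 0, 0, 0], [0, 0, 0, 0]], "grip": 10, "grip_force": 60}}

```text
time: 21.1
tool_pos: [512.5, -336.4, 82.8]
tool_rot: [179.9, 0.1, 88.3]
contact_force: [-1.4, 0.4, 6.9]
finger_gap: 21.6
gripper_force: 60.9
```

{"op": "play_rows", "data": {"commands": [[0, 0, -0.02, 0], [0, 0, -0.06, 0], [0, 0, -0.1, 0], [0, 0, -0.12, 0], [0, 0, -0.12, 0], [0, 0, 0, 0]]}}

```text
time: 21.7
tool_pos: [514.3, -337.9, 192.3]
tool_rot: [179.5, 0.4, 88.3]
contact_force: [0.7, -0.6, -2.3]
finger_gap: 21.3
gripper_force: 60.0
```

{"op": "play_rows", "data": {"commands": [[0, 0, 0, 0.0906], [0, 0, 0, 0.0907], [0, 0, 0, 0.0907], [0, 0, 0, 0.0907], [0, 0, 0, 0.0907], [0, 0, 0, 0.0907], [0, 0, 0, 0.0907], [0, 0, 0, 0.0907], [0, 0, 0, 0.0907], [0, 0, 0, 0.0907], [0, 0, 0, 0]]}}

```text
time: 22.8
tool_pos: [511.0, -335.1, 184.8]
tool_rot: [-179.9, 0.1, 6.7]
contact_force: [-0.3, -0.6, -2.2]
finger_gap: 21.9
gripper_force: 60.0
```

```bash
python3 g.py f -12 -4 140 0
```

```text
t 22.8 dist 319.0 shares [ 0.0214 -1.2772 -0.0369] turn 0.0 F [-0.3 -0.6 -2.2] tilt [-1.7988e+02  1.1000e-01  6.7000e+00]
```

{"op": "play_rows", "data": {"commands": [[0.0013, -0.0798, 0, 0], [0.0013, -0.0798, 0, 0], [0.0013, -0.0798, 0, 0], [0.0013, -0.0798, 0, 0], [0.0013, -0.0798, 0, 0], [0.0013, -0.0798, 0, 0], [0.0013, -0.0798, 0, 0], [0.0013, -0.0798, 0, 0], [0.0013, -0.0798, 0, 0], [0.0013, -0.0798, 0, 0], [0.0013, -0.0798, 0, 0], [0.0013, -0.0798, 0, 0], [0.0013, -0.0798, 0, 0], [0.0013, -0.0798, 0, 0], [0.0013, -0.0798, 0, 0], [0.0013, -0.0798, 0, 0], [0, 0, 0, 0], [0, 0, 0, 0]]}}

```text
time: 24.6
tool_pos: [479.6, -17.5, 186.5]
tool_rot: [180.0, -0.0, 6.8]
contact_force: [-0.3, -0.0, -2.3]
finger_gap: 22.2
gripper_force: 60.0
```

```bash
python3 g.py f -12 -4 42 0
python3 - <<'E'
from h import *
import m
s=snap('side','side3'); m.run(s)
E
```

```text
t 24.6 dist 90.0 shares [-0.0023 -0.0007  0.3619] turn 0.0011 F [-0.3 -0.  -2.3] tilt [ 1.7996e+02 -3.0000e-02  6.8000e+00]
brass px [362. 247.] n 214 c [ 771.3 -138.2] mean [ 769.7 -142.3   15.7] sz [19.3 80.9] ang 8.4
brass px [450. 317.] n 27 c [ 841.3 -396.4] mean [ 842.8 -396.5   38.7] sz [ 1.7 17. ] ang 88.8
brass px [260. 365.] n 521 c [ 433.1 -335.2] mean [ 432.4 -338.3   17. ] sz [91.1 23.6] ang 78.7
red px [287. 138.] n 175 c [727.7 274.4] mean [726.  270.   82.2] sz [49.8 46.3] ang 68.5
red px [280. 198.] n 179 c [614.3  47.7] mean [614.9  32.7  86.3] sz [114.5  52.1] ang 63.0
red px [296. 223.] n 104 c [612.8 -81.2] mean [612.3 -81.5 107.4] sz [30.8  9.1] ang 6.5
plate px [251. 248.] n 3581 c [519.   -8.1] mean [506.2 -42.   14.5] sz [172.2 252. ] ang 6.6
trayrim px [196. 163.] n 193 c [451.9 331.2] mean [444.7 326.   26.3] sz [152.9  56.2] ang 82.3
trayrim px [244. 162.] n 43 c [588.4 291.5] mean [584.9 276.1  28. ] sz [116.2   6.4] ang 79.5
clamps px [176. 100.] n 12363 c [453.8  -6. ] mean [412.8 -28.2 448.1] sz [309.9 162. ] ang 6.6
clamps px [269. 217.] n 177 c [569.9  -1.1] mean [569.6  -4.5  66.5] sz [45.3 24.3] ang 3.3
clamps px [283. 238.] n 186 c [579.4 -81.7] mean [578.3 -83.8  66.7] sz [43.3 23.4] ang 3.6
```

{"op": "play_rows", "data": {"commands": [[-0.0023, 0, 0.08, 0], [0, 0, 0.1, 0], [0, 0, 0.08, 0], [0, 0, 0.05, 0], [0, 0, 0.03, 0], [0, 0, 0.016, 0], [0, 0, 0.006, 0], [0, 0, 0, 0], [0, 0, 0, 0]]}}

```text
time: 25.55
tool_pos: [479.8, -18.4, 96.5]
tool_rot: [180.0, -0.1, 6.7]
contact_force: [0.1, 0.4, -3.5]
finger_gap: 21.9
gripper_force: 60.0
```

{"op": "play_rows", "data": {"commands": [[0, 0, 0.004, 0], [0, 0, 0, 0]]}}

```text
time: 25.75
tool_pos: [479.4, -18.2, 95.1]
tool_rot: [180.0, -0.0, 6.7]
contact_force: [0.4, 0.3, -2.2]
finger_gap: 21.8
gripper_force: 60.0
```

{"op": "play_rows", "data": {"commands": [[0, 0, 0.004, 0], [0, 0, 0, 0]]}}

```text
time: 25.95
tool_pos: [479.5, -18.2, 94.8]
tool_rot: [180.0, -0.0, 6.7]
contact_force: [-2.3, -0.1, 5.0]
finger_gap: 22.2
gripper_force: 60.9
```

{"op": "play_rows", "data": {"commands": [[0, 0, 0.003, 0], [0, 0, 0, 0]]}}

```text
time: 26.15
tool_pos: [479.5, -18.3, 94.7]
tool_rot: [180.0, 0.0, 6.7]
contact_force: [-5.1, 0.2, 11.4]
finger_gap: 22.2
gripper_force: 61.6
```

{"op": "play_rows", "data": {"commands": [[0, -0.004, -0.003, 0], [0, -0.004, 0, 0], [0, -0.004, 0, 0], [0, 0, 0, 0]]}}

```text
time: 26.55
tool_pos: [480.0, -16.0, 94.8]
tool_rot: [179.9, -0.1, 6.7]
contact_force: [-0.6, -3.8, 5.9]
finger_gap: 22.0
gripper_force: 61.0
```

{"op": "play_rows", "data": {"commands": [[0, -0.004, 0, 0], [0, 0, 0, 0]]}}

```text
time: 26.75
tool_pos: [480.1, -15.0, 94.8]
tool_rot: [179.9, -0.2, 6.7]
contact_force: [-1.0, -3.4, 6.2]
finger_gap: 21.8
gripper_force: 60.9
```

{"op": "play_rows", "data": {"commands": [[0, -0.004, 0, 0], [0, 0, 0, 0]]}}

```text
time: 26.95
tool_pos: [480.1, -14.0, 94.8]
tool_rot: [179.9, -0.2, 6.7]
contact_force: [-0.1, -4.7, 5.8]
finger_gap: 22.1
gripper_force: 60.9
```

{"op": "play_rows", "data": {"commands": [[0, -0.004, 0, 0], [0, 0, 0, 0]]}}

```text
time: 27.15
tool_pos: [480.0, -12.9, 94.8]
tool_rot: [179.9, -0.2, 6.7]
contact_force: [0.2, -4.5, 4.9]
finger_gap: 21.7
gripper_force: 60.9
```

{"op": "play_rows", "data": {"commands": [[0, -0.004, 0, 0], [0, 0, 0, 0]]}}

```text
time: 27.35
tool_pos: [480.0, -12.5, 94.8]
tool_rot: [179.8, -0.2, 6.7]
contact_force: [0.6, -5.7, 4.6]
finger_gap: 21.9
gripper_force: 60.8
```

Contact is starting. I push a little more, then towards +x.

{"op": "play_rows", "data": {"commands": [[0, -0.004, 0, 0], [0, 0, 0, 0]]}}

```text
time: 27.55
tool_pos: [480.0, -12.2, 94.8]
tool_rot: [179.7, -0.2, 6.7]
contact_force: [-0.4, -9.9, 4.9]
finger_gap: 21.9
gripper_force: 60.8
```

{"op": "play_rows", "data": {"commands": [[0.004, 0, 0, 0], [0.004, 0, 0, 0], [0, 0, 0, 0]]}}

```text
time: 27.85
tool_pos: [480.3, -12.2, 94.7]
tool_rot: [179.7, 0.1, 6.7]
contact_force: [-5.5, -10.8, 10.4]
finger_gap: 21.7
gripper_force: 61.5
```

{"op": "play_rows", "data": {"commands": [[0.004, 0, 0, 0], [0, 0, 0, 0]]}}

```text
time: 28.05
tool_pos: [480.5, -12.2, 94.7]
tool_rot: [179.8, 0.2, 6.8]
contact_force: [-8.8, -11.7, 14.0]
finger_gap: 21.7
gripper_force: 61.8
```

{"op": "play_rows", "data": {"commands": [[0.004, 0, -0.003, 0], [0.004, 0, 0, 0], [0, 0, 0, 0]]}}

```text
time: 28.35
tool_pos: [480.9, -12.1, 94.7]
tool_rot: [179.8, 0.4, 6.8]
contact_force: [-11.3, -13.4, 13.5]
finger_gap: 21.8
gripper_force: 61.8
```

{"op": "play_rows", "data": {"commands": [[0.004, 0, -0.002, 0], [0.004, 0, 0, 0], [0, 0, 0, 0]]}}

```text
time: 28.65
tool_pos: [481.4, -12.0, 94.7]
tool_rot: [179.8, 0.7, 6.8]
contact_force: [-14.2, -13.4, 14.9]
finger_gap: 21.9
gripper_force: 61.9
```

{"op": "play_rows", "data": {"commands": [[-0.008, 0.003, 0, 0], [-0.008, 0.003, 0, 0], [0, 0, 0, 0], [0, 0, 0, 0]]}}

```text
time: 29.05
tool_pos: [480.6, -12.5, 94.8]
tool_rot: [179.9, 0.1, 6.7]
contact_force: [-3.0, -7.1, 3.3]
finger_gap: 21.9
gripper_force: 60.7
```

{"op": "play_rows", "data": {"commands": [[0, 0, 0, 0], [0, 0, 0, 0], [0, 0, 0, 0], [0, 0, -0.1, 0], [0, 0, -0.16, 0], [0, 0, -0.16, 0], [-0.16, 0.0, 0, 0], [-0.16, 0.0, 0, 0], [0, 0, 0, 0], [0, 0, 0, 0]], "grip": 45}}

```text
time: 30.05
tool_pos: [401.3, -20.4, 199.9]
tool_rot: [-180.0, -0.0, 6.7]
contact_force: [0.7, -0.0, -0.1]
finger_gap: 45.2
gripper_force: 0.0
```

```bash
python3 - <<'E'
from h import *
import m
for n in('side','top'):
    s=snap(n,n+'4'); print(n); m.run(s)
    im=cv2.cvtColor(s['image'],cv2.COLOR_RGB2BGR)
    if n=='side': cv2.imwrite('pics/side4c.png',cv2.resize(im[190:290,200:310],None,fx=6,fy=6,interpolation=cv2.INTER_CUBIC))
E
python3 g.py f -62 0 60 0
```

```text
side
brass px [362. 247.] n 212 c [ 770.7 -139.2] mean [ 769.6 -142.8   15.9] sz [19.3 77.2] ang 7.0
brass px [450. 318.] n 26 c [ 842.2 -396.2] mean [ 843.3 -396.2   37.4] sz [ 1.4 15.6] ang 89.5
brass px [260. 365.] n 523 c [ 433.2 -334.6] mean [ 432.4 -338.3   16.8] sz [91.2 23.6] ang 78.5
red px [288. 138.] n 178 c [726.6 274. ] mean [726.3 270.1  82.2] sz [51.7 46.5] ang 19.9
red px [280. 198.] n 181 c [614.4  47.9] mean [614.8  33.6  85.8] sz [116.4  52.3] ang 63.0
red px [296. 223.] n 103 c [613.6 -80.5] mean [612.6 -81.4 107.9] sz [29.5  8.5] ang 7.1
plate px [251. 245.] n 3608 c [519.3  -8.3] mean [508.3 -32.7  14.5] sz [172.6 251.1] ang 6.6
trayrim px [228. 159.] n 350 c [530.4 320. ] mean [540.6 312.5  25.8] sz [160.3 126.2] ang 81.3
trayrim px [219. 159.] n 130 c [515.5 325.8] mean [515.5 325.2  20.6] sz [86.7 28.2] ang 6.3
clamps px [158. 116.] n 9068 c [363.7 -14.4] mean [373.8 -34.3 430.9] sz [121.5 162.3] ang 72.9
clamps px [254. 203.] n 178 c [553.   77.5] mean [554.4  75.8  47.6] sz [90.7 24.8] ang 2.7
clamps px [269. 217.] n 178 c [570.3  -2.6] mean [569.7  -4.6  6
[... 660 characters left out ...]
251.8] ang 6.7
trayrim px [169. 243.] n 602 c [511.5 322.9] mean [513.  324.3  29.2] sz [152.3 170.3] ang 81.2
trayrim px [169. 242.] n 219 c [517.  325.4] mean [516.3 325.4  22.6] sz [89.2 24.8] ang 7.1
clamps px [314. 214.] n 90 c [494.4 -57.3] mean [578.5 -78.9  86.3] sz [ 30.1 220.8] ang 75.5
clamps px [257. 223.] n 136 c [489.3  49. ] mean [561.3  77.5  60.9] sz [231.3  37.4] ang 24.0
clamps px [286. 217.] n 91 c [493.4 -12.5] mean [570.2  -1.5  85.4] sz [202.9  23.4] ang 8.1
clamps px [291. 288.] n 3317 c [364.9  -9.9] mean [385.5 -13.2 491.8] sz [117.4 162.9] ang 74.8
t 30.1 dist 90.0 shares [0.1034 0.006  0.3461] turn -0.0 F [ 1.3 -0.8  0.1] tilt [ 1.7998e+02 -1.1000e-01  6.7000e+00]
```

View pics/side4c.png

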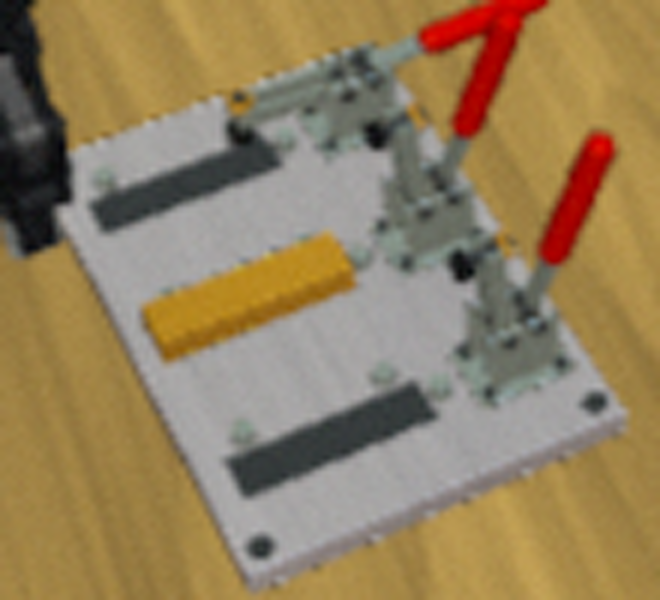

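{"op": "play_rows", "data": {"commands": [[0.016, 0.003, 0.1, 0], [0.016, 0.003, 0.1, 0], [0.016, 0, 0.1, 0], [0.016, 0, 0.08, 0], [0.016, 0, 0.038, 0], [0, 0, 0, 0], [0, 0, 0, 0]], "grip": 0, "grip_force": 40}}

```text
time: 30.85
tool_pos: [423.0, -20.0, 96.0]
tool_rot: [180.0, -0.0, 6.7]
contact_force: [0.6, 0.6, -0.1]
finger_gap: 0.0
gripper_force: 0.0
```

```bash
python3 g.py f -56 0 40 0
python3 - <<'E'
from h import *
for n in('side4','top4'):
    s=dict(np.load('pics/'+n+'.npz')); W=world(s); hsv=cv2.cvtColor(s['image'],cv2.COLOR_RGB2HSV).astype(int)
    m=(hsv[...,0]>12)&(hsv[...,0]<28)&(hsv[...,1]>130)&(hsv[...,2]>90)&(abs(W[...,1]+12)<40)&(abs(W[...,0]-490)<70)
    for k in(m,m&(W[...,2]>26)):
        p=W[k][:,:2].astype(np.float32); print(n,len(p),[np.round(q,1) for q in cv2.minAreaRect(p)],p.mean(0))
E
```

```text
t 30.9 dist 12.0 shares [ 0.0478 -0.0003  0.0078] turn 0.0001 F [ 0.6  0.6 -0.1] tilt [ 1.7998e+02 -4.0000e-02  6.7100e+00]
side4 473 [array([477.1, -12. ]), array([114. ,  79.2]), np.float64(0.1)] [472.0961   -16.235903]
side4 250 [array([488.5, -12.2]), array([89.7, 25.9]), np.float64(6.9)] [487.689    -13.198349]
top4 150 [array([486.2, -11.8]), array([88.6, 18. ]), np.float64(6.8)] [498.01562 -10.69518]
top4 141 [array([486.2, -11.8]), array([88.6, 18. ]), np.float64(6.8)] [497.6129   -10.633461]
```

{"op": "play_rows", "data": {"commands": [[0.016, 0, 0.008, 0], [0.016, 0, 0, 0], [0.004, 0, 0, 0], [0.004, 0, 0, 0], [0, 0, 0, 0]]}}

```text
time: 31.35
tool_pos: [432.2, -18.8, 93.8]
tool_rot: [180.0, -0.0, 6.7]
contact_force: [-0.2, 0.5, 0.5]
finger_gap: -0.2
gripper_force: 0.0
```

{"op": "play_rows", "data": {"commands": [[0.004, 0, 0, 0], [0.004, 0, 0, 0], [0, 0, 0, 0]]}}

```text
time: 31.65
tool_pos: [433.3, -18.5, 93.4]
tool_rot: [-180.0, 0.1, 6.7]
contact_force: [-1.5, -0.3, 1.6]
finger_gap: 0.2
gripper_force: 1.1
```

{"op": "play_rows", "data": {"commands": [[0.004, 0, 0, 0], [0.004, 0, 0, 0], [0, 0, 0, 0]]}}

```text
time: 31.95
tool_pos: [435.6, -18.2, 93.3]
tool_rot: [-180.0, 0.1, 6.7]
contact_force: [-2.3, -0.9, 0.4]
finger_gap: -0.1
gripper_force: 1.3
```

{"op": "play_rows", "data": {"commands": [[0.004, 0, 0, 0], [0.004, 0, 0, 0], [0, 0, 0, 0]]}}

```text
time: 32.25
tool_pos: [436.0, -18.1, 93.1]
tool_rot: [-180.0, 0.3, 6.7]
contact_force: [-8.0, -3.2, 5.0]
finger_gap: 0.1
gripper_force: 4.0
```

{"op": "play_rows", "data": {"commands": [[0.004, 0, 0, 0], [0.004, 0, 0, 0], [0, 0, 0, 0]]}}

```text
time: 32.55
tool_pos: [436.3, -17.8, 92.7]
tool_rot: [-179.9, 0.6, 6.8]
contact_force: [-11.6, -3.9, 8.5]
finger_gap: 0.2
gripper_force: 6.0
```

{"op": "play_rows", "data": {"commands": [[-0.04, 0, -0.01, 0], [0, 0, -0.12, 0], [0.085, 0.048, 0, 0], [0.085, 0.048, 0, 0], [0.085, 0.048, 0, 0], [0, 0, 0, 0], [0, 0, 0.06, 0], [0, 0, 0.06, 0], [0, 0, 0, 0], [0, 0, 0, 0]]}}

```text
time: 33.55
tool_pos: [497.0, -47.0, 96.0]
tool_rot: [-180.0, 0.0, 6.7]
contact_force: [0.4, -0.3, -0.1]
finger_gap: 0.0
gripper_force: 0.0
```

```bash
python3 g.py f 0 -26.5 40 0
```

```text
t 33.5 dist 10.0 shares [-0.0096 -0.0361  0.008 ] turn -0.0001 F [ 0.4 -0.3 -0.1] tilt [-1.7998e+02  2.0000e-02  6.6900e+00]
```

{"op": "play_rows", "data": {"commands": [[-0.009, -0.01, 0.006, 0], [0, -0.01, 0, 0], [0, -0.004, 0, 0], [0, -0.004, 0, 0], [0, 0, 0, 0]]}}

```text
time: 34.05
tool_pos: [494.5, -40.5, 94.8]
tool_rot: [180.0, -0.0, 6.7]
contact_force: [-0.5, 0.2, -0.1]
finger_gap: -0.1
gripper_force: 0.0
```

{"op": "play_rows", "data": {"commands": [[0, -0.004, 0, 0], [0, -0.004, 0, 0], [0, 0, 0, 0]]}}

```text
time: 34.35
tool_pos: [494.2, -38.5, 94.5]
tool_rot: [-180.0, 0.0, 6.7]
contact_force: [-0.1, -1.2, -0.1]
finger_gap: -0.1
gripper_force: 0.0
```

{"op": "play_rows", "data": {"commands": [[0, -0.004, 0, 0], [0, -0.004, 0, 0], [0, 0, 0, 0]]}}

```text
time: 34.65
tool_pos: [493.9, -36.5, 94.5]
tool_rot: [-180.0, 0.0, 6.7]
contact_force: [0.6, 0.1, 0.4]
finger_gap: -0.1
gripper_force: 0.0
```

{"op": "play_rows", "data": {"commands": [[0, -0.004, 0, 0], [0, -0.004, 0, 0], [0, 0, 0, 0]]}}

```text
time: 34.95
tool_pos: [493.8, -35.2, 94.6]
tool_rot: [179.9, -0.0, 6.7]
contact_force: [-0.4, -2.9, 0.6]
finger_gap: 0.2
gripper_force: 1.5
```

{"op": "play_rows", "data": {"commands": [[0, -0.004, 0, 0], [0, -0.004, 0, 0], [0, 0, 0, 0]]}}

```text
time: 35.25
tool_pos: [493.8, -34.3, 95.1]
tool_rot: [179.8, -0.0, 6.8]
contact_force: [-1.1, -7.4, 2.1]
finger_gap: -0.0
gripper_force: 4.1
```

{"op": "play_rows", "data": {"commands": [[0, -0.004, 0, 0], [0, -0.004, 0, 0], [0, 0, 0, 0]]}}

```text
time: 35.55
tool_pos: [493.8, -33.7, 95.5]
tool_rot: [179.6, -0.0, 6.8]
contact_force: [-3.1, -13.0, 3.6]
finger_gap: -0.2
gripper_force: 6.5
```

{"op": "play_rows", "data": {"commands": [[0, 0.04, 0, 0], [0, 0, -0.15, 0], [0, 0, -0.15, 0], [0, 0, -0.15, 0], [0, 0, -0.13, 0], [0, 0, 0, 0], [0, 0, 0, 0]], "grip": 50, "grip_force": 25}}

```text
time: 36.25
tool_pos: [494.7, -40.3, 240.3]
tool_rot: [-180.0, -0.1, 6.7]
contact_force: [-0.5, 0.1, -1.1]
finger_gap: 50.2
gripper_force: 0.0
```

```bash
python3 g.py w 601.6 1.3 117 6.7
```

```text
t 36.2 dist 134.0 shares [ 0.444  -0.1154  0.2771] turn -0.0001 F [-0.5  0.1 -1.1] tilt [-1.7999e+02 -1.1000e-01  6.6900e+00]
```

{"op": "play_rows", "data": {"commands": [[0.0, -0.115, 0, 0], [0.11, 0, 0, 0], [0.11, 0, 0, 0], [0.11, 0, 0, 0], [0.114, 0, 0, 0], [0, 0, 0, 0], [0, 0, 0.1, 0], [0, 0, 0.1, 0], [0, 0, 0.077, 0], [0, 0, 0, 0], [0, 0, 0, 0]]}}

```text
time: 37.35
tool_pos: [599.9, 1.1, 168.9]
tool_rot: [-179.9, 0.2, 6.7]
contact_force: [0.4, 0.5, 0.1]
finger_gap: 50.3
gripper_force: 0.0
```

{"op": "play_rows", "data": {"commands": [[0, 0, 0, 0], [0, 0, 0, 0], [0, 0, 0, 0], [0, 0, 0, 0], [0, 0, 0, 0]], "grip": 5, "grip_force": 25}}

```text
time: 37.85
tool_pos: [602.1, 1.2, 171.7]
tool_rot: [-180.0, -0.1, 6.7]
contact_force: [-0.3, 4.0, 4.8]
finger_gap: 13.2
gripper_force: 24.9
```

{"op": "play_rows", "data": {"commands": [[0.0224, 0, 0.0076, 0], [0.026, 0, 0.0132, 0], [0.026, 0, 0.0132, 0], [0.0228, 0, 0.018, 0], [0.0228, 0, 0.018, 0], [0.0188, 0, 0.0224, 0], [0.0188, 0, 0.0224, 0], [0.014, 0, 0.0255, 0], [0.014, 0, 0.0255, 0], [0.0086, 0, 0.028, 0], [0.0086, 0, 0.028, 0], [0, 0, 0, 0]]}}

```text
time: 39.05
tool_pos: [652.3, 7.1, 113.9]
tool_rot: [-180.0, -0.1, 6.7]
contact_force: [4.1, 3.6, -0.7]
finger_gap: 13.2
gripper_force: 24.3
```

{"op": "play_rows", "data": {"commands": [[0.003, 0, 0.02, 0], [0.003, 0, 0.02, 0], [0, 0, 0.012, 0], [0, 0, 0, 0]]}}

```text
time: 39.45
tool_pos: [653.4, 7.2, 102.2]
tool_rot: [-180.0, -0.0, 6.7]
contact_force: [0.3, 4.5, 5.3]
finger_gap: 13.2
gripper_force: 25.0
```

{"op": "play_rows", "data": {"commands": [[0, 0, 0.008, 0], [0, 0, 0, 0], [0, 0, 0, 0]]}}

```text
time: 39.75
tool_pos: [653.4, 7.2, 101.9]
tool_rot: [-180.0, -0.0, 6.7]
contact_force: [-3.4, 4.6, 13.8]
finger_gap: 13.3
gripper_force: 25.7
```

{"op": "play_rows", "data": {"commands": [[0, 0, -0.004, 0], [0, 0, 0, 0], [0, 0, 0, 0], [0, 0, -0.1, 0], [0, 0, -0.16, 0], [0, 0, -0.16, 0], [0, 0, -0.14, 0], [0, 0, 0, 0], [0, 0, 0, 0]], "grip": 45}}

```text
time: 40.65
tool_pos: [653.3, 6.5, 241.4]
tool_rot: [180.0, -0.1, 6.7]
contact_force: [0.2, 0.9, -0.2]
finger_gap: 45.3
gripper_force: 0.0
```

```bash
python3 g.py w 431.6 -342.8 140 78.8;python3 g.py w 431.6 -342.8 140 6.7
python3 - <<'E'
from h import *
import m
s=snap('side','side5'); m.run(s)
im=cv2.cvtColor(s['image'],cv2.COLOR_RGB2BGR)
cv2.imwrite('pics/side5c.png',cv2.resize(im[170:390,200:380],None,fx=2.7,fy=2.7,interpolation=cv2.INTER_CUBIC))
E
```

```text
t 40.6 dist 416.0 shares [-1.5428 -0.5987  0.1895] turn -0.8015 F [ 0.2  0.9 -0.2] tilt [ 1.7995e+02 -6.0000e-02  6.6700e+00]
t 40.6 dist 416.0 shares [-1.0439  1.2841  0.1895] turn -0.0004 F [ 0.2  0.9 -0.2] tilt [ 1.7995e+02 -6.0000e-02  6.6700e+00]
brass px [362. 247.] n 213 c [ 771.3 -139.7] mean [ 769.6 -142.4   16. ] sz [20.  76.6] ang 8.6
brass px [449. 318.] n 27 c [ 839.7 -396.6] mean [ 842.6 -396.4   37.5] sz [19.7  2. ] ang 1.9
brass px [260. 365.] n 523 c [ 433.2 -335.1] mean [ 432.4 -338.2   16.8] sz [90.7 23.6] ang 78.5
red px [280. 193.] n 89 c [632.6  83.1] mean [631.7  82.3  52.9] sz [63.5 10.1] ang 6.1
red px [295. 218.] n 200 c [623.6 -29.7] mean [625.5 -43.3  82.5] sz [117.7  52.7] ang 62.3
plate px [251. 245.] n 3692 c [519.2  -7.6] mean [508.6 -30.1  14.6] sz [172.7 252.8] ang 6.7
trayrim px [216. 160.] n 527 c [509.1 323.2] mean [506.2 317.9  25.9] sz [156.1 169.7] ang 81.2
trayrim px [218. 160.] n 135 c [514.2 325.5] mean [512.6 324.5  20.6] sz [89.9 28.7] ang 6.0
clamps px [220.  48.] n 13599 c [484.   27.2] mean [508.6 -12.4 519.5] sz [124.4 354.2] ang 81.0
clamps px [254. 203.] n 178 c [553.3  76.1] mean [554.3  75.5  47.5] sz [93.6 25.1] ang 10.7
clamps px [267. 222.] n 199 c [562.4  -3.1] mean [565.   -3.3  47. ] sz [93.2 24.8] ang 9.3
clamps px [283. 239.] n 181 c [578.9 -82.2] mean [578.8 -83.9  66. ] sz [42.3 23.2] ang 7.8
```

View pics/side5c.png

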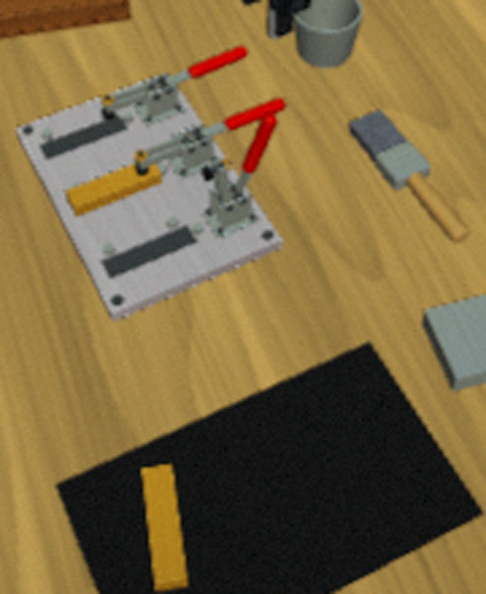

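The middle place is loaded and clamped. Blank B is still on the mat, unmoved.

{"op": "play_rows", "data": {"commands": [[-0.087, 0.107, 0, 0], [-0.087, 0.107, 0, 0], [-0.087, 0.107, 0, 0], [-0.087, 0.107, 0, 0], [-0.087, 0.107, 0, 0], [-0.087, 0.107, 0, 0], [-0.087, 0.107, 0, 0], [-0.087, 0.107, 0, 0], [-0.087, 0.107, 0, 0], [-0.087, 0.107, 0, 0], [-0.087, 0.107, 0.08, 0], [-0.087, 0.107, 0.1, 0]]}}

```text
time: 41.9
tool_pos: [430.0, -343.1, 194.2]
tool_rot: [-180.0, 0.0, 6.7]
contact_force: [0.0, -0.4, -0.1]
finger_gap: 44.7
gripper_force: 0.0
```

{"op": "play_rows", "data": {"commands": [[0, 0, 0, -0.0891], [0, 0, 0, -0.0891], [0, 0, 0, -0.0891], [0, 0, 0, -0.0891], [0, 0, 0, -0.0891], [0, 0, 0, -0.0891], [0, 0, 0, -0.0891], [0, 0, 0, -0.0891], [0, 0, 0, -0.0891], [0, 0, 0, 0], [0, 0, 0, 0]]}}

```text
time: 43.0
tool_pos: [430.4, -341.5, 193.9]
tool_rot: [-179.8, -0.1, 78.7]
contact_force: [0.5, -0.2, 0.0]
finger_gap: 45.4
gripper_force: 0.0
```

```bash
python3 g.py w 431.6 -342.8 28 78.8
```

```text
t 43.0 dist 112.0 shares [-0.0042  0.0056  0.4477] turn -0.0012 F [ 0.5 -0.2  0. ] tilt [-1.7982e+02 -1.2000e-01  7.8690e+01]
```

{"op": "play_rows", "data": {"commands": [[-0.004, 0.005, 0.1, 0], [0, 0, 0.1, 0], [0, 0, 0.1, 0], [0, 0, 0.08, 0], [0, 0, 0.045, 0], [0, 0, 0.02, 0], [0, 0, 0, 0], [0, 0, 0, 0]]}}

```text
time: 43.8
tool_pos: [432.9, -344.0, 85.4]
tool_rot: [179.9, 0.1, 78.8]
contact_force: [-0.6, -0.2, -0.4]
finger_gap: 44.3
gripper_force: 0.0
```

{"op": "play_rows", "data": {"commands": [[0, 0, 0, 0], [0, 0, 0, 0], [0, 0, 0, 0], [0, 0, 0, 0], [0, 0, 0, 0]], "grip": 10, "grip_force": 60}}

```text
time: 44.3
tool_pos: [432.9, -344.2, 86.1]
tool_rot: [179.9, 0.1, 78.9]
contact_force: [-1.3, 1.1, 6.6]
finger_gap: 21.7
gripper_force: 58.8
```

{"op": "play_rows", "data": {"commands": [[0, 0, -0.02, 0], [0, 0, -0.06, 0], [0, 0, -0.1, 0], [0, 0, -0.12, 0], [0, 0, -0.12, 0], [0, 0, 0, 0]]}}

```text
time: 44.9
tool_pos: [434.7, -345.9, 195.3]
tool_rot: [179.5, 0.4, 78.9]
contact_force: [0.3, 0.1, -2.2]
finger_gap: 21.4
gripper_force: 59.1
```

{"op": "play_rows", "data": {"commands": [[0, 0, 0, 0.089], [0, 0, 0, 0.089], [0, 0, 0, 0.089], [0, 0, 0, 0.089], [0, 0, 0, 0.089], [0, 0, 0, 0.089], [0, 0, 0, 0.089], [0, 0, 0, 0.089], [0, 0, 0, 0.089], [0, 0, 0, 0], [0, 0, 0, 0]]}}

```text
time: 46.0
tool_pos: [431.9, -343.0, 188.7]
tool_rot: [-179.9, 0.1, 6.9]
contact_force: [0.5, -0.2, -3.3]
finger_gap: 21.5
gripper_force: 59.1
```

```bash
python3 g.py f -12 -84 43 0
```

```text
t 46.0 dist 269.0 shares [ 0.3392 -0.9514  0.3667] turn 0.0026 F [ 0.5 -0.2 -3.3] tilt [-1.7992e+02  6.0000e-02  6.9400e+00]
```

{"op": "play_rows", "data": {"commands": [[0.0239, -0.068, 0, 0.0026], [0.0239, -0.068, 0, 0], [0.0239, -0.068, 0, 0], [0.0239, -0.068, 0, 0], [0.0239, -0.068, 0, 0], [0.0239, -0.068, 0, 0], [0.0239, -0.068, 0, 0], [0.0239, -0.068, 0, 0], [0.0239, -0.068, 0, 0], [0.0239, -0.068, 0, 0], [0.0239, -0.068, 0, 0], [0.0239, -0.068, 0, 0], [0.0239, -0.068, 0, 0], [0.0239, -0.068, 0, 0], [0, 0, 0, 0], [0, 0, 0, 0]]}}

```text
time: 47.6
tool_pos: [488.1, -96.6, 189.6]
tool_rot: [180.0, 0.0, 6.7]
contact_force: [0.3, -0.5, -2.9]
finger_gap: 21.8
gripper_force: 59.2
```

```bash
python3 g.py f -13 -84 45.5 0
```

```text
t 47.6 dist 90.0 shares [-0.0031  0.0009  0.3603] turn -0.0002 F [ 0.3 -0.5 -2.9] tilt [1.7998e+02 1.0000e-02 6.6800e+00]
```

{"op": "play_rows", "data": {"commands": [[-0.003, 0, 0.08, 0], [0, 0, 0.1, 0], [0, 0, 0.08, 0], [0, 0, 0.05, 0], [0, 0, 0.03, 0], [0, 0, 0.014, 0], [0, 0, 0.006, 0], [0, 0, 0, 0], [0, 0, 0, 0]]}}

```text
time: 48.5
tool_pos: [488.2, -97.8, 100.4]
tool_rot: [180.0, -0.1, 6.5]
contact_force: [-0.5, 0.3, -2.0]
finger_gap: 21.4
gripper_force: 59.2
```

{"op": "play_rows", "data": {"commands": [[0, 0, 0.005, 0], [0, 0, 0, 0], [0, 0, 0, 0]]}}

```text
time: 48.8
tool_pos: [487.6, -97.6, 98.5]
tool_rot: [180.0, -0.0, 6.5]
contact_force: [0.1, -0.8, -3.1]
finger_gap: 21.2
gripper_force: 59.2
```

{"op": "play_rows", "data": {"commands": [[0, 0, 0.004, 0], [0, 0, 0, 0]]}}

```text
time: 49.0
tool_pos: [487.7, -97.6, 98.1]
tool_rot: [180.0, -0.0, 6.5]
contact_force: [-2.5, 0.8, 4.9]
finger_gap: 21.4
gripper_force: 60.0
```

{"op": "play_rows", "data": {"commands": [[0, -0.004, 0, 0], [0, -0.004, 0, 0], [0, -0.004, 0, 0], [0, -0.004, 0, 0], [0, -0.004, 0, 0], [0, 0, 0, 0]]}}

```text
time: 49.6
tool_pos: [488.1, -93.0, 98.1]
tool_rot: [179.9, -0.1, 6.5]
contact_force: [0.4, -4.7, 5.0]
finger_gap: 21.2
gripper_force: 60.2
```

{"op": "play_rows", "data": {"commands": [[0, -0.004, 0, 0], [0, -0.004, 0, 0], [0, 0, 0, 0]]}}

```text
time: 49.9
tool_pos: [488.0, -92.0, 98.1]
tool_rot: [179.8, -0.1, 6.6]
contact_force: [-0.2, -7.0, 4.5]
finger_gap: 21.6
gripper_force: 60.1
```

{"op": "play_rows", "data": {"commands": [[0, -0.004, 0, 0], [0, 0, 0, 0]]}}

```text
time: 50.1
tool_pos: [487.9, -91.7, 98.1]
tool_rot: [179.7, -0.1, 6.6]
contact_force: [-0.4, -10.6, 2.1]
finger_gap: 21.5
gripper_force: 60.0
```

{"op": "play_rows", "data": {"commands": [[0, 0.006, 0, 0], [0, 0, 0, 0]]}}

```text
time: 50.3
tool_pos: [488.0, -92.1, 98.1]
tool_rot: [179.9, -0.2, 6.5]
contact_force: [0.8, -5.5, 4.7]
finger_gap: 21.7
gripper_force: 60.2
```

{"op": "play_rows", "data": {"commands": [[0, 0, 0, 0], [0, 0, 0, 0], [0, 0, 0, 0], [0, 0, -0.1, 0], [0, 0, -0.16, 0], [-0.11, 0.0, 0, 0], [-0.11, 0.0, 0, 0], [0, 0, 0, 0], [0, 0, 0, 0]], "grip": 45}}

```text
time: 51.2
tool_pos: [431.6, -96.9, 162.0]
tool_rot: [-179.9, 0.0, 6.5]
contact_force: [-0.4, 0.2, 0.4]
finger_gap: 45.1
gripper_force: 0.0
```

{"op": "play_rows", "data": {"commands": [[0, 0, 0, 0], [0, 0, 0, 0], [0, 0, 0, 0]], "grip": 0, "grip_force": 40}}

```text
time: 51.5
tool_pos: [432.8, -97.4, 162.3]
tool_rot: [-180.0, -0.0, 6.6]
contact_force: [-0.1, 0.2, -0.2]
finger_gap: 1.7
gripper_force: 0.0
```

```bash
python3 g.py f -62 -80 39.5 0
```

```text
t 51.5 dist 69.0 shares [0.0212 0.0078 0.2751] turn -0.0015 F [-0.1  0.2 -0.2] tilt [-180.     -0.      6.56]
```

{"op": "play_rows", "data": {"commands": [[0.01, 0.008, 0.1, -0.0015], [0, 0, 0.1, 0], [0, 0, 0.05, 0], [0, 0, 0.025, 0], [0, 0, 0, 0], [0, 0, 0, 0]]}}

```text
time: 52.1
tool_pos: [435.5, -99.3, 94.2]
tool_rot: [180.0, -0.1, 6.7]
contact_force: [1.1, -0.7, -0.5]
finger_gap: 0.3
gripper_force: 0.0
```

{"op": "play_rows", "data": {"commands": [[0.004, 0, 0, 0], [0.004, 0, 0, 0], [0.004, 0, 0, 0], [0.004, 0, 0, 0], [0.004, 0, 0, 0], [0.004, 0, 0, 0], [0, 0, 0, 0]]}}

```text
time: 52.8
tool_pos: [441.0, -98.4, 93.6]
tool_rot: [180.0, -0.0, 6.7]
contact_force: [-0.3, 0.4, 0.2]
finger_gap: -0.1
gripper_force: 0.0
```

{"op": "play_rows", "data": {"commands": [[0.004, 0, 0, 0], [0.004, 0, 0, 0], [0, 0, 0, 0]]}}

```text
time: 53.1
tool_pos: [442.4, -98.1, 93.4]
tool_rot: [-180.0, 0.1, 6.7]
contact_force: [-1.9, -1.3, 0.8]
finger_gap: -0.6
gripper_force: 1.1
```

{"op": "play_rows", "data": {"commands": [[0.004, 0, 0, 0], [0.004, 0, 0, 0], [0, 0, 0, 0]]}}

```text
time: 53.4
tool_pos: [444.8, -97.8, 93.4]
tool_rot: [-180.0, 0.0, 6.7]
contact_force: [-1.3, -0.2, -0.2]
finger_gap: -0.3
gripper_force: 0.9
```

Sliding now; continue to the stop (expected near 445).

{"op": "play_rows", "data": {"commands": [[0.004, 0, 0, 0], [0.004, 0, 0, 0], [0, 0, 0, 0]]}}

```text
time: 53.7
tool_pos: [445.2, -97.7, 93.4]
tool_rot: [-180.0, 0.3, 6.7]
contact_force: [-8.1, -2.6, 5.5]
finger_gap: -0.2
gripper_force: 3.9
```

{"op": "play_rows", "data": {"commands": [[0.004, 0, 0, 0], [0.004, 0, 0, 0], [0, 0, 0, 0]]}}

```text
time: 54.0
tool_pos: [445.6, -97.6, 93.2]
tool_rot: [-179.9, 0.5, 6.8]
contact_force: [-12.1, -4.0, 10.1]
finger_gap: 0.3
gripper_force: 6.5
```

Home in x. Now the side push at y = -80, as before.

{"op": "play_rows", "data": {"commands": [[-0.04, 0, -0.01, 0], [0, 0, -0.12, 0], [0.08, 0.048, 0, 0], [0.08, 0.048, 0, 0], [0.08, 0.048, 0, 0], [0, 0, 0, 0], [0, 0, 0.06, 0], [0, 0, 0.06, 0], [0, 0, 0, 0], [0, 0, 0, 0]]}}

```text
time: 55.0
tool_pos: [502.0, -126.9, 96.0]
tool_rot: [-180.0, 0.0, 6.7]
contact_force: [-0.1, 0.9, 0.3]
finger_gap: -0.1
gripper_force: 0.0
```

{"op": "play_rows", "data": {"commands": [[0, -0.01, 0.004, 0], [0, -0.01, 0, 0], [0, -0.01, 0, 0], [0, 0, 0, 0]]}}

```text
time: 55.4
tool_pos: [501.8, -119.6, 95.4]
tool_rot: [180.0, -0.0, 6.7]
contact_force: [-0.0, 0.1, 0.6]
finger_gap: -0.1
gripper_force: 0.0
```

{"op": "play_rows", "data": {"commands": [[0, -0.004, 0, 0], [0, -0.004, 0, 0], [0, 0, 0, 0]]}}

```text
time: 55.7
tool_pos: [501.5, -117.9, 95.1]
tool_rot: [-180.0, 0.0, 6.7]
contact_force: [0.7, -0.7, -0.4]
finger_gap: -0.1
gripper_force: 0.0
```

{"op": "play_rows", "data": {"commands": [[0, -0.004, 0, 0], [0, -0.004, 0, 0], [0, 0, 0, 0]]}}

```text
time: 56.0
tool_pos: [501.2, -115.9, 95.0]
tool_rot: [-180.0, 0.0, 6.7]
contact_force: [1.2, 0.8, -0.1]
finger_gap: 0.1
gripper_force: 0.0
```

{"op": "play_rows", "data": {"commands": [[0, -0.004, 0, 0], [0, -0.004, 0, 0], [0, -0.004, 0, 0], [0, 0, 0, 0]]}}

```text
time: 56.4
tool_pos: [501.2, -114.2, 95.5]
tool_rot: [179.8, -0.0, 6.7]
contact_force: [-1.6, -5.1, 1.2]
finger_gap: -0.0
gripper_force: 2.5
```

{"op": "play_rows", "data": {"commands": [[0, -0.004, 0, 0], [0, -0.004, 0, 0], [0, 0, 0, 0]]}}

```text
time: 56.7
tool_pos: [501.2, -113.5, 96.0]
tool_rot: [179.7, -0.0, 6.7]
contact_force: [-3.3, -9.8, 2.2]
finger_gap: -0.1
gripper_force: 4.5
```

{"op": "play_rows", "data": {"commands": [[0, -0.004, 0, 0], [0, -0.004, 0, 0], [0, 0, 0, 0]]}}

```text
time: 57.0
tool_pos: [501.3, -112.8, 96.4]
tool_rot: [179.5, -0.0, 6.8]
contact_force: [-2.7, -13.4, 3.6]
finger_gap: -0.3
gripper_force: 6.5
```

Home in y. Retreat and close the right clamp (handle grasped at TCP about 611.6, -78.3, z 172).

{"op": "play_rows", "data": {"commands": [[0, 0.04, 0, 0], [0, 0, -0.15, 0], [0, 0, -0.15, 0], [0, 0, -0.15, 0], [0, 0, -0.13, 0], [0, 0, 0, 0], [0, 0, 0, 0]], "grip": 50, "grip_force": 25}}

```text
time: 57.7
tool_pos: [501.9, -118.8, 240.9]
tool_rot: [180.0, -0.1, 6.7]
contact_force: [0.4, 0.9, -1.0]
finger_gap: 49.6
gripper_force: 0.0
```

```bash
python3 g.py w 611.4 -78.5 117 6.7
```

```text
t 57.7 dist 136.0 shares [ 0.4537 -0.109   0.2794] turn -0.0003 F [ 0.4  0.9 -1. ] tilt [ 1.7998e+02 -1.0000e-01  6.6700e+00]
```

{"op": "play_rows", "data": {"commands": [[0.0, -0.109, 0, 0], [0.11, 0, 0, 0], [0.11, 0, 0, 0], [0.114, 0, 0, 0], [0.12, 0, 0, 0], [0, 0, 0, 0], [0, 0, 0.1, 0], [0, 0, 0.1, 0], [0, 0, 0.079, 0], [0, 0, 0, 0], [0, 0, 0, 0]]}}

```text
time: 58.8
tool_pos: [609.8, -78.4, 168.9]
tool_rot: [-179.9, 0.2, 6.7]
contact_force: [-0.1, -0.5, 0.7]
finger_gap: 50.3
gripper_force: 0.0
```

{"op": "play_rows", "data": {"commands": [[0, 0, 0, 0], [0, 0, 0, 0], [0, 0, 0, 0], [0, 0, 0, 0], [0, 0, 0, 0]], "grip": 5, "grip_force": 25}}

```text
time: 59.3
tool_pos: [612.0, -78.2, 171.9]
tool_rot: [-180.0, -0.1, 6.7]
contact_force: [-0.6, 4.0, 6.2]
finger_gap: 13.4
gripper_force: 25.1
```

{"op": "play_rows", "data": {"commands": [[0.0224, 0, 0.0076, 0], [0.026, 0, 0.0132, 0], [0.026, 0, 0.0132, 0], [0.0228, 0, 0.018, 0], [0.0228, 0, 0.018, 0], [0.0188, 0, 0.0224, 0], [0.0188, 0, 0.0224, 0], [0.014, 0, 0.0255, 0], [0.014, 0, 0.0255, 0], [0.0086, 0, 0.028, 0], [0.0086, 0, 0.028, 0], [0, 0, 0, 0]]}}

```text
time: 60.5
tool_pos: [662.2, -72.3, 113.7]
tool_rot: [-180.0, -0.1, 6.7]
contact_force: [3.5, 4.5, 0.2]
finger_gap: 12.8
gripper_force: 24.3
```

{"op": "play_rows", "data": {"commands": [[0.003, 0, 0.02, 0], [0.003, 0, 0.02, 0], [0, 0, 0.012, 0], [0, 0, 0, 0]]}}

```text
time: 60.9
tool_pos: [663.3, -72.2, 101.2]
tool_rot: [-180.0, -0.0, 6.7]
contact_force: [1.9, 5.0, 2.7]
finger_gap: 12.6
gripper_force: 24.6
```

{"op": "play_rows", "data": {"commands": [[0, 0, 0.008, 0], [0, 0, 0, 0], [0, 0, 0, 0]]}}

```text
time: 61.2
tool_pos: [663.4, -72.2, 101.0]
tool_rot: [-180.0, -0.0, 6.7]
contact_force: [-1.4, 6.2, 9.8]
finger_gap: 12.9
gripper_force: 25.2
```

{"op": "play_rows", "data": {"commands": [[0, 0, -0.004, 0], [0, 0, 0, 0], [0, 0, 0, 0], [0, 0, -0.1, 0], [0, 0, -0.16, 0], [0, 0, -0.16, 0], [0, 0, -0.16, 0], [0, 0, 0, 0], [0, 0, 0, 0]], "grip": 45}}

```text
time: 62.1
tool_pos: [663.6, -73.3, 247.1]
tool_rot: [179.9, -0.1, 6.6]
contact_force: [0.1, 0.1, -0.4]
finger_gap: 44.9
gripper_force: 0.0
```

Run:
```python
from h import *
import m
s=snap('side','side6'); m.run(s); W=world(s)
im=cv2.cvtColor(s['image'],cv2.COLOR_RGB2BGR)
cv2.imwrite('pics/side6c.png',cv2.resize(im[130:290,180:340],None,fx=3.7,fy=3.7,interpolation=cv2.INTER_CUBIC))
hsv=cv2.cvtColor(s['image'],cv2.COLOR_RGB2HSV).astype(int)
for cx,cy in((490.5,-12),(499.8,-91.5)):
    k=(hsv[...,0]>12)&(hsv[...,0]<28)&(hsv[...,1]>130)&(hsv[...,2]>90)&(abs(W[...,1]-cy)<22)&(abs(W[...,0]-cx)<56)&(W[...,2]>26)&(W[...,2]<34)
    p=W[k][:,:2].astype(np.float32); print(len(p),[np.round(q,1) for q in cv2.minAreaRect(p)])
```

```text
brass px [362. 247.] n 214 c [ 771.2 -139.5] mean [ 769.7 -142.5   15.8] sz [19.2 79. ] ang 6.4
brass px [264. 273.] n 394 c [ 510.5 -133.2] mean [ 509.5 -136.2   27. ] sz [90.9 23.9] ang 17.4
brass px [449. 318.] n 26 c [ 839.9 -396.4] mean [ 842.5 -396.4   37.8] sz [19.3  2.2] ang 5.5
red px [288. 138.] n 179 c [727.8 274.5] mean [726.3 270.1  82.3] sz [50.9 48.1] ang 12.2
red px [280. 193.] n 89 c [631.8  82.6] mean [631.   81.9  53. ] sz [63.4  9.8] ang 6.1
red px [294. 212.] n 91 c [641.6   3.6] mean [641.5   3.   50.1] sz [62.9  9.8] ang 8.6
red px [309. 232.] n 105 c [651.7 -75.3] mean [650.6 -76.5  50.6] sz [63.5  9.5] ang 8.1
plate px [250. 241.] n 3302 c [519.3  -7.9] mean [509.  -18.5  14.6] sz [172.7 252.4] ang 6.7
trayrim px [217. 161.] n 531 c [509.  323.4] mean [506.7 316.8  25.8] sz [157.3 169.7] ang 81.4
trayrim px [218. 160.] n 137 c [514.3 324.9] mean [513.4 324.2  20.8] sz [90.6 28.7] ang 3.0
clamps px [224.  53.] n 15520 c [488.7 -30. ] mean [501.1 -70.9 539.3] sz [119.3 362.1] ang 75.7
clamps px [313. 169.] n 26 c [646.9 -90.9] mean [647.  -90.3 274.6] sz [ 5.2 12.9] ang 1.6
clamps px [254. 203.] n 182 c [552.2  75.1] mean [553.5  75.6  47.3] sz [94.3 24.7] ang 10.9
clamps px [267. 222.] n 198 c [563.1  -2.3] mean [564.7  -3.6  47.1] sz [93.5 26.1] ang 5.0
clamps px [281. 244.] n 217 c [573.3 -81.7] mean [574.8 -82.9  46.8] sz [93.2 24.7] ang 2.6
221 [array([490.2, -11.7]), array([90.5, 24.9]), np.float64(5.5)]
4 [array([ 544.9, -111.8]), array([8.2, 2.1]), np.float64(7.9)]
```

View pics/side6c.png

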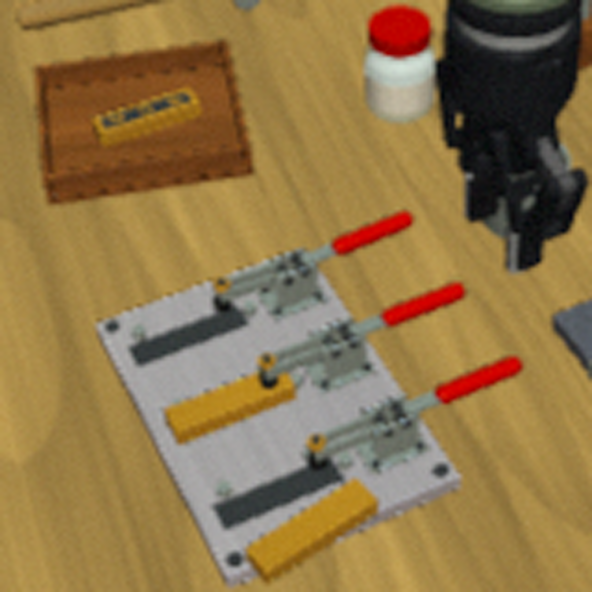

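The run's knock has shifted blank B: it now lies at crop (313,530), about (510,-133), overlapping the plate edge and turned about 10 degrees. The right clamp closed on nothing. I re-open it, then recover the blank.

{"op": "play_rows", "data": {"commands": [[0, 0, 0.12, 0], [0, 0, 0.12, 0], [0, 0, 0.12, 0], [0, 0, 0.1, 0], [0, 0, 0.08, 0], [0, 0, 0.04, 0], [0, 0, 0, 0], [0, 0, 0, 0]], "grip": 45}}

```text
time: 62.95
tool_pos: [662.9, -72.7, 100.5]
tool_rot: [-180.0, 0.0, 6.7]
contact_force: [-0.1, 0.0, -0.8]
finger_gap: 44.8
gripper_force: 0.0
```

{"op": "play_rows", "data": {"commands": [[0, 0, 0, 0], [0, 0, 0, 0], [0, 0, 0, 0], [0, 0, 0, 0], [0, 0, 0, 0]], "grip": 5, "grip_force": 25}}

```text
time: 63.45
tool_pos: [664.0, -72.1, 102.5]
tool_rot: [-180.0, -0.1, 6.7]
contact_force: [-0.4, 3.6, 5.6]
finger_gap: 13.2
gripper_force: 24.7
```

{"op": "play_rows", "data": {"commands": [[-0.003, 0, -0.029, 0], [-0.003, 0, -0.029, 0], [-0.0086, 0, -0.028, 0], [-0.0086, 0, -0.028, 0], [-0.014, 0, -0.0255, 0], [-0.014, 0, -0.0255, 0], [-0.0188, 0, -0.0224, 0], [-0.0188, 0, -0.0224, 0], [-0.0228, 0, -0.018, 0], [-0.0228, 0, -0.018, 0], [-0.026, 0, -0.0132, 0], [-0.026, 0, -0.0132, 0], [-0.0224, 0, -0.0076, 0], [0, 0, 0, 0]]}}

```text
time: 64.85
tool_pos: [610.4, -78.4, 171.7]
tool_rot: [-180.0, 0.0, 6.7]
contact_force: [-1.0, 6.2, -3.7]
finger_gap: 12.5
gripper_force: 24.6
```

{"op": "play_rows", "data": {"commands": [[0, 0, 0, 0], [0, 0, 0, 0], [0, 0, -0.1, 0], [0, 0, -0.14, 0], [0, 0, -0.1, 0], [0, 0, 0, 0], [0, 0, 0, 0]], "grip": 50}}

```text
time: 65.55
tool_pos: [611.8, -79.6, 257.4]
tool_rot: [179.9, -0.2, 6.6]
contact_force: [0.1, -0.9, -0.9]
finger_gap: 50.1
gripper_force: 0.0
```

```bash
python3 - <<'E'
from h import *
for n in ('side','top'):
    s=snap(n,n+'7'); W=world(s)
    hsv=cv2.cvtColor(s['image'],cv2.COLOR_RGB2HSV).astype(int)
    k=(hsv[...,0]>12)&(hsv[...,0]<28)&(hsv[...,1]>130)&(hsv[...,2]>90)&(abs(W[...,1]+133)<40)&(abs(W[...,0]-510)<65)&(W[...,2]>8)
    for kk in (k,k&(W[...,2]>27)):
        P=W[kk]; p=P[:,:2].astype(np.float32)
        print(n,len(p),[np.round(q,1) for q in cv2.minAreaRect(p)],np.round(np.percentile(P[:,2],[5,50,95]),1))
    A=np.c_[P[:,0]-510,P[:,1]+133,np.ones(len(P))]; print('plane',np.linalg.lstsq(A,P[:,2],rcond=None)[0])
E
python3 g.py w 510 -133.5 130 16.5
```

```text
side 396 [array([ 510.4, -133.9]), array([89.9, 25.3]), np.float64(17.7)] [17.2 28.5 31.4]
side 276 [array([ 510.2, -134. ]), array([89.2, 25.3]), np.float64(17.8)] [27.4 29.3 31.6]
plane [-3.00941432e-03  1.29823663e-02  2.94032250e+01]
top 56 [array([ 510.1, -133.4]), array([84.5, 18.5]), np.float64(18.4)] [26.  30.9 36.1]
top 50 [array([ 509.9, -132.8]), array([84.5, 17.4]), np.float64(18.4)] [28.5 31.1 36.2]
plane [ 2.80544091e-02 -7.44674239e-02  3.17885443e+01]
t 65.7 dist 134.0 shares [-0.4474  0.0949  0.2831] turn -0.1094 F [-0.7  0.6 -0.3] tilt [-1.7999e+02  1.1000e-01  6.6500e+00]
```

{"op": "play_rows", "data": {"commands": [[-0.09, 0, 0, 0], [-0.12, 0, 0, 0], [-0.12, 0.04, 0, 0], [-0.1, 0.08, 0, 0], [0, 0, 0.1, -0.062], [0, 0, 0.1, -0.062], [0, 0, 0, 0], [0, 0, 0, 0]]}}

```text
time: 66.45
tool_pos: [507.1, -120.7, 204.6]
tool_rot: [-179.9, 0.2, 17.7]
contact_force: [0.7, 0.8, 0.8]
finger_gap: 50.0
gripper_force: 0.0
```

```bash
python3 g.py w 502.6 -136.1 41 17.8
```

```text
t 66.5 dist 111.0 shares [-0.0359  0.053   0.4384] turn -0.0009 F [0.7 0.8 0.8] tilt [-1.7988e+02  1.6000e-01  1.7720e+01]
```

{"op": "play_rows", "data": {"commands": [[-0.0359, 0.053, 0.05, 0], [0, 0, 0.1, 0], [0, 0, 0.1, 0], [0, 0, 0, 0], [0, 0, 0, 0]]}}

```text
time: 66.95
tool_pos: [504.0, -136.4, 144.2]
tool_rot: [180.0, -0.0, 17.8]
contact_force: [-0.0, -0.5, 0.6]
finger_gap: 49.8
gripper_force: 0.0
```

```bash
python3 g.py w 502.6 -136.1 41 17.8
```

```text
t 67.0 dist 49.0 shares [-0.0051 -0.003   0.1966] turn 0.0001 F [-0.  -0.5  0.6] tilt [ 1.7997e+02 -2.0000e-02  1.7810e+01]
```

{"op": "play_rows", "data": {"commands": [[-0.005, -0.003, 0.08, 0], [0, 0, 0.06, 0], [0, 0, 0.03, 0], [0, 0, 0.02, 0], [0, 0, 0, 0], [0, 0, 0, 0]]}}

```text
time: 67.55
tool_pos: [502.7, -136.3, 96.8]
tool_rot: [179.9, -0.1, 17.8]
contact_force: [-0.3, -0.7, 0.4]
finger_gap: 50.1
gripper_force: 0.0
```

{"op": "play_rows", "data": {"commands": [[0, 0, 0, 0], [0, 0, 0, 0], [0, 0, 0, 0], [0, 0, 0, 0], [0, 0, 0, 0]], "grip": 10, "grip_force": 60}}

```text
time: 68.05
tool_pos: [502.5, -136.2, 96.8]
tool_rot: [180.0, -0.1, 17.8]
contact_force: [-0.7, 0.7, 7.0]
finger_gap: 21.6
gripper_force: 59.1
```

{"op": "play_rows", "data": {"commands": [[0, 0, -0.02, 0], [0, 0, -0.06, 0], [0, 0, -0.1, 0], [0, 0, 0, 0.062], [0, 0, 0, 0.0613], [0, 0, 0, 0], [0, 0, 0, 0]]}}

```text
time: 68.75
tool_pos: [501.4, -135.8, 140.2]
tool_rot: [-180.0, 0.1, 6.8]
contact_force: [0.5, -0.2, -2.8]
finger_gap: 22.0
gripper_force: 59.1
```

```bash
python3 g.py f -12 -84 43 0;  python3 - <<'E'
from h import *
s=snap('side','side8')
cv2.imwrite('pics/side8c.png',cv2.resize(cv2.cvtColor(s['image'],cv2.COLOR_RGB2BGR)[130:290,180:340],None,fx=3,fy=3))
E
```

```text
t 68.8 dist 60.0 shares [-0.0336 -0.1608  0.1729] turn 0.0016 F [ 0.5 -0.2 -2.8] tilt [-1.7996e+02  7.0000e-02  6.8500e+00]
```

View pics/side8c.png

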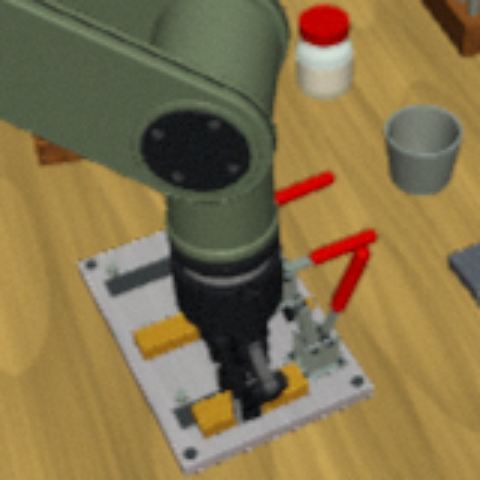

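Blank B (crop (250,400)) is held level. Back to the right place.

{"op": "play_rows", "data": {"commands": [[-0.036, 0, 0, 0.0016], [0, -0.08, 0, 0], [0, -0.08, 0, 0], [0, 0, 0, 0], [0, 0, 0.06, 0], [0, 0, 0.05, 0], [0, 0, 0.03, 0], [0, 0, 0.016, 0], [0, 0, 0, 0], [0, 0, 0, 0]]}}

```text
time: 69.8
tool_pos: [488.7, -97.6, 102.0]
tool_rot: [180.0, -0.0, 6.6]
contact_force: [0.4, -0.5, -3.6]
finger_gap: 21.6
gripper_force: 59.2
```

```bash
python3 g.py f -12 -80 42.8 0
```

```text
t 69.8 dist 7.0 shares [-0.0009 -0.0193  0.0207] turn -0.0013 F [ 0.4 -0.5 -3.6] tilt [ 1.7999e+02 -1.0000e-02  6.5800e+00]
```

{"op": "play_rows", "data": {"commands": [[0, 0, 0.01, 0], [0, 0, 0.008, 0], [0, 0, 0.004, 0], [0, 0, 0, 0]]}}

```text
time: 70.2
tool_pos: [488.8, -97.4, 97.1]
tool_rot: [180.0, -0.0, 6.6]
contact_force: [-2.3, 0.5, 2.9]
finger_gap: 21.7
gripper_force: 60.0
```

{"op": "play_rows", "data": {"commands": [[0, 0, 0.003, 0], [0, 0, 0, 0]]}}

```text
time: 70.4
tool_pos: [488.8, -97.4, 97.0]
tool_rot: [180.0, -0.0, 6.6]
contact_force: [-3.9, 2.4, 8.9]
finger_gap: 21.6
gripper_force: 60.7
```

{"op": "play_rows", "data": {"commands": [[0, -0.004, 0, 0], [0, -0.004, 0, 0], [0, -0.004, 0, 0], [0, -0.004, 0, 0], [0, -0.004, 0, 0], [0, -0.004, 0, 0], [0, 0, 0, 0]]}}

```text
time: 71.1
tool_pos: [489.6, -92.6, 97.0]
tool_rot: [179.8, -0.2, 6.6]
contact_force: [0.3, -4.1, 4.8]
finger_gap: 21.6
gripper_force: 60.2
```

{"op": "play_rows", "data": {"commands": [[0, -0.004, 0, 0], [0, 0, 0, 0]]}}

```text
time: 71.3
tool_pos: [489.5, -92.0, 97.0]
tool_rot: [179.8, -0.2, 6.6]
contact_force: [0.9, -5.8, 4.0]
finger_gap: 21.8
gripper_force: 60.1
```

{"op": "play_rows", "data": {"commands": [[0, 0, 0, 0], [0, 0, 0, 0], [0, 0, 0, 0], [0, 0, -0.1, 0], [0, 0, -0.16, 0], [-0.115, 0.0, 0, 0], [-0.115, 0.0, 0, 0], [0, 0, 0, 0], [0, 0, 0, 0]], "grip": 45}}

```text
time: 72.2
tool_pos: [430.2, -96.7, 160.4]
tool_rot: [-180.0, -0.0, 6.6]
contact_force: [1.1, -0.3, -0.0]
finger_gap: 44.7
gripper_force: 0.0
```

{"op": "play_rows", "data": {"commands": [[0, 0, 0, 0], [0, 0, 0, 0], [0, 0, 0, 0]], "grip": 0, "grip_force": 40}}

```text
time: 72.5
tool_pos: [431.3, -97.0, 160.6]
tool_rot: [180.0, -0.0, 6.6]
contact_force: [0.5, 1.0, 0.1]
finger_gap: 1.5
gripper_force: 0.0
```

```bash
python3 g.py f -64 -80 39.5 0
```

```text
t 72.5 dist 67.0 shares [0.019  0.0099 0.2682] turn -0.001 F [0.5 1.  0.1] tilt [ 1.80e+02 -1.00e-02  6.61e+00]
```

{"op": "play_rows", "data": {"commands": [[0.017, 0.01, 0.1, -0.001], [0, 0, 0.1, 0], [0, 0, 0.05, 0], [0, 0, 0.018, 0], [0, 0, 0, 0], [0, 0, 0, 0]]}}

```text
time: 73.1
tool_pos: [435.8, -99.3, 94.3]
tool_rot: [180.0, -0.1, 6.7]
contact_force: [-0.6, -0.8, 0.1]
finger_gap: -0.0
gripper_force: 0.0
```

{"op": "play_rows", "data": {"commands": [[0.004, 0, 0, 0], [0.004, 0, 0, 0], [0.004, 0, 0, 0], [0.004, 0, 0, 0], [0.004, 0, 0, 0], [0.004, 0, 0, 0], [0, 0, 0, 0]]}}

```text
time: 73.8
tool_pos: [441.2, -98.3, 93.6]
tool_rot: [180.0, -0.0, 6.7]
contact_force: [0.6, -0.3, -0.3]
finger_gap: 0.2
gripper_force: 0.0
```

{"op": "play_rows", "data": {"commands": [[0.004, 0, 0, 0], [0.004, 0, 0, 0], [0.004, 0, 0, 0], [0, 0, 0, 0]]}}

```text
time: 74.2
tool_pos: [443.4, -97.9, 93.4]
tool_rot: [-180.0, 0.1, 6.7]
contact_force: [-2.6, -1.3, 2.7]
finger_gap: 0.2
gripper_force: 1.5
```

{"op": "play_rows", "data": {"commands": [[0.004, 0, 0, 0], [0.004, 0, 0, 0], [0, 0, 0, 0]]}}

```text
time: 74.5
tool_pos: [445.0, -97.7, 93.3]
tool_rot: [-180.0, 0.2, 6.7]
contact_force: [-5.8, -1.4, 3.5]
finger_gap: -0.2
gripper_force: 2.8
```

{"op": "play_rows", "data": {"commands": [[0.004, 0, 0, 0], [0.004, 0, 0, 0], [0.004, 0, 0, 0], [0, 0, 0, 0]]}}

```text
time: 74.9
tool_pos: [445.6, -97.4, 93.0]
tool_rot: [-179.9, 0.5, 6.8]
contact_force: [-12.5, -4.6, 10.0]
finger_gap: -0.3
gripper_force: 6.5
```

{"op": "play_rows", "data": {"commands": [[-0.04, 0, -0.01, 0], [0, 0, -0.12, 0], [0.08, 0.048, 0, 0], [0.08, 0.048, 0, 0], [0.08, 0.048, 0, 0], [0, 0, 0, 0], [0, 0, 0.06, 0], [0, 0, 0.06, 0], [0, 0, 0, 0], [0, 0, 0, 0]]}}

```text
time: 75.9
tool_pos: [502.1, -126.8, 95.9]
tool_rot: [-180.0, 0.0, 6.7]
contact_force: [0.4, 0.2, 0.2]
finger_gap: 0.1
gripper_force: 0.0
```

{"op": "play_rows", "data": {"commands": [[0, -0.01, 0.004, 0], [0, -0.01, 0, 0], [0, -0.01, 0, 0], [0, -0.008, 0, 0], [0, -0.004, 0, 0], [0, -0.004, 0, 0], [0, -0.004, 0, 0], [0, 0, 0, 0]]}}

```text
time: 76.7
tool_pos: [501.4, -115.0, 95.1]
tool_rot: [180.0, -0.0, 6.7]
contact_force: [-0.1, -0.4, 0.0]
finger_gap: 0.2
gripper_force: 0.2
```

{"op": "play_rows", "data": {"commands": [[0, -0.004, 0, 0], [0, -0.004, 0, 0], [0, -0.004, 0, 0], [0, 0, 0, 0]]}}

```text
time: 77.1
tool_pos: [501.4, -113.8, 95.7]
tool_rot: [179.8, -0.0, 6.7]
contact_force: [-2.1, -7.5, 1.4]
finger_gap: 0.1
gripper_force: 3.6
```

{"op": "play_rows", "data": {"commands": [[0, -0.004, 0, 0], [0, -0.004, 0, 0], [0, 0, 0, 0]]}}

```text
time: 77.4
tool_pos: [501.5, -113.1, 96.2]
tool_rot: [179.6, -0.0, 6.8]
contact_force: [-2.6, -11.6, 2.6]
finger_gap: -0.2
gripper_force: 5.6
```

{"op": "play_rows", "data": {"commands": [[0, 0.04, 0, 0], [0, 0, -0.15, 0], [0, 0, -0.15, 0], [0, 0, -0.15, 0], [0, 0, -0.13, 0], [0, 0, 0, 0], [0, 0, 0, 0]], "grip": 50, "grip_force": 25}}

```text
time: 78.1
tool_pos: [502.2, -119.7, 240.8]
tool_rot: [180.0, -0.1, 6.7]
contact_force: [-0.2, 0.1, -0.6]
finger_gap: 49.8
gripper_force: 0.0
```

```bash
python3 g.py w 611.2 -78.2 117 6.7
python3 - <<'E'
from h import *
s=snap('side','side9'); W=world(s); hsv=cv2.cvtColor(s['image'],cv2.COLOR_RGB2HSV).astype(int)
for cx,cy in((490.5,-12),(499.8,-91.5)):
    k=(hsv[...,0]>12)&(hsv[...,0]<28)&(hsv[...,1]>130)&(hsv[...,2]>90)&(abs(W[...,1]-cy)<22)&(abs(W[...,0]-cx)<56)&(W[...,2]>26)&(W[...,2]<34)
    p=W[k][:,:2].astype(np.float32); print(len(p),[np.round(q,1) for q in cv2.minAreaRect(p)])
E
```

```text
t 78.1 dist 136.0 shares [ 0.4523 -0.1139  0.2791] turn -0.0002 F [-0.2  0.1 -0.6] tilt [ 1.7999e+02 -1.0000e-01  6.6800e+00]
206 [array([483.5, -12.9]), array([76.2, 25. ]), np.float64(7.3)]
290 [array([499.3, -91.5]), array([90.1, 25.6]), np.float64(7.7)]
```

Blank B is home: (499.3,-91.5) measured, (499.8,-91.5) expected. The middle reading is shortened by its clamp. Now clamp B.

{"op": "play_rows", "data": {"commands": [[0.0, -0.113, 0, 0], [0.11, 0, 0, 0], [0.11, 0, 0, 0], [0.113, 0, 0, 0], [0.119, 0, 0, 0], [0, 0, 0, 0], [0, 0, 0.1, 0], [0, 0, 0.1, 0], [0, 0, 0.079, 0], [0, 0, 0, 0], [0, 0, 0, 0]]}}

```text
time: 79.25
tool_pos: [609.5, -78.4, 168.9]
tool_rot: [-179.9, 0.2, 6.7]
contact_force: [-0.5, 0.3, -0.4]
finger_gap: 50.0
gripper_force: 0.0
```

{"op": "play_rows", "data": {"commands": [[0, 0, 0, 0], [0, 0, 0, 0], [0, 0, 0, 0], [0, 0, 0, 0], [0, 0, 0, 0]], "grip": 5, "grip_force": 25}}

```text
time: 79.75
tool_pos: [611.7, -78.2, 171.8]
tool_rot: [-180.0, -0.1, 6.7]
contact_force: [-0.4, 2.9, 6.0]
finger_gap: 13.1
gripper_force: 24.8
```

{"op": "play_rows", "data": {"commands": [[0.0224, 0, 0.0076, 0], [0.026, 0, 0.0132, 0], [0.026, 0, 0.0132, 0], [0.0228, 0, 0.018, 0], [0.0228, 0, 0.018, 0], [0.0188, 0, 0.0224, 0], [0.0188, 0, 0.0224, 0], [0.014, 0, 0.0255, 0], [0.014, 0, 0.0255, 0], [0.0086, 0, 0.028, 0], [0.0086, 0, 0.028, 0], [0, 0, 0, 0]]}}

```text
time: 80.95
tool_pos: [661.8, -72.4, 113.9]
tool_rot: [-180.0, -0.1, 6.7]
contact_force: [4.1, 3.4, 0.7]
finger_gap: 12.6
gripper_force: 26.3
```

{"op": "play_rows", "data": {"commands": [[0.003, 0, 0.02, 0], [0.003, 0, 0.02, 0], [0, 0, 0.012, 0], [0, 0, 0, 0]]}}

```text
time: 81.35
tool_pos: [663.0, -72.3, 104.0]
tool_rot: [-180.0, -0.0, 6.7]
contact_force: [-4.4, 5.7, 14.2]
finger_gap: 12.9
gripper_force: 27.6
```

{"op": "play_rows", "data": {"commands": [[0, 0, 0.009, 0], [0, 0, 0, 0], [0, 0, 0, 0]]}}

```text
time: 81.65
tool_pos: [663.1, -72.3, 103.8]
tool_rot: [-180.0, -0.0, 6.7]
contact_force: [-9.0, 6.2, 23.3]
finger_gap: 13.3
gripper_force: 28.4
```

{"op": "play_rows", "data": {"commands": [[0, 0, -0.005, 0], [0, 0, 0, 0], [0, 0, 0, 0], [0, 0, -0.1, 0], [0, 0, -0.16, 0], [0, 0, -0.16, 0], [0, 0, -0.16, 0], [0, 0, 0, 0], [0, 0, 0, 0]], "grip": 45}}

```text
time: 82.55
tool_pos: [663.1, -73.2, 246.6]
tool_rot: [179.9, -0.1, 6.7]
contact_force: [-0.5, 0.5, -1.4]
finger_gap: 45.2
gripper_force: 0.0
```

Run:
```python
from h import *
import m
s=snap('side','sideA'); m.run(s); W=world(s)
im=cv2.cvtColor(s['image'],cv2.COLOR_RGB2BGR)
cv2.imwrite('pics/sideAc.png',cv2.resize(im[130:290,180:340],None,fx=3.7,fy=3.7,interpolation=cv2.INTER_CUBIC))
hsv=cv2.cvtColor(s['image'],cv2.COLOR_RGB2HSV).astype(int)
for cx,cy in((490.5,-12),(499.8,-91.5)):
    k=(hsv[...,0]>12)&(hsv[...,0]<28)&(hsv[...,1]>130)&(hsv[...,2]>90)&(abs(W[...,1]-cy)<22)&(abs(W[...,0]-cx)<56)&(W[...,2]>26)&(W[...,2]<34)
    p=W[k][:,:2].astype(np.float32); print(len(p),[np.round(q,1) for q in cv2.minAreaRect(p)])
```

```text
brass px [362. 247.] n 213 c [ 772.1 -139.5] mean [ 769.7 -143.    15.7] sz [18.9 77.6] ang 6.5
brass px [254. 262.] n 363 c [499.5 -91.5] mean [496.9 -95.4  26.9] sz [89.4 25.1] ang 7.0
brass px [449. 318.] n 27 c [ 840.5 -396.4] mean [ 842.5 -396.3   38.1] sz [18.3  1.6] ang 0.0
red px [288. 138.] n 177 c [728.  274.8] mean [726.4 269.9  82.1] sz [51.  46.4] ang 69.1
red px [280. 193.] n 88 c [632.1  82.5] mean [631.4  82.3  52.7] sz [62.6 10.1] ang 5.9
red px [294. 212.] n 93 c [642.3   4. ] mean [641.7   2.8  50.5] sz [62.9 10.6] ang 6.4
red px [309. 232.] n 106 c [652.1 -75.5] mean [650.8 -76.3  50.4] sz [64.2 10. ] ang 8.8
plate px [251. 242.] n 3279 c [519.   -8.1] mean [510.9 -22.2  14.5] sz [172.  252.7] ang 6.7
trayrim px [217. 160.] n 527 c [509.4 325. ] mean [508.1 317.6  26. ] sz [158.9 169.8] ang 81.1
trayrim px [218. 159.] n 138 c [513.9 325. ] mean [513.8 324.2  20.7] sz [90.6 29.9] ang 6.7
clamps px [224.  53.] n 15435 c [489.3 -29.7] mean [500.7 -70.8 539.2] sz [119.3 361.3] ang 75.5
clamps px [313. 173.] n 54 c [647.6 -92.1] mean [647.5 -92.4 264.6] sz [ 4.5 20.8] ang 7.6
clamps px [254. 203.] n 178 c [552.6  75.1] mean [554.4  75.3  47.5] sz [92.3 24.3] ang 10.4
clamps px [267. 222.] n 203 c [562.3  -2.6] mean [564.2  -3.2  46.9] sz [93.8 23.7] ang 6.7
clamps px [281. 244.] n 218 c [572.5 -82. ] mean [574.1 -82.7  46.8] sz [92.4 23.7] ang 6.3
218 [array([490.7, -11.4]), array([90.9, 23.3]), np.float64(7.1)]
257 [array([499.6, -91.3]), array([89.4, 24.7]), np.float64(6.8)]
```

View pics/sideAc.png

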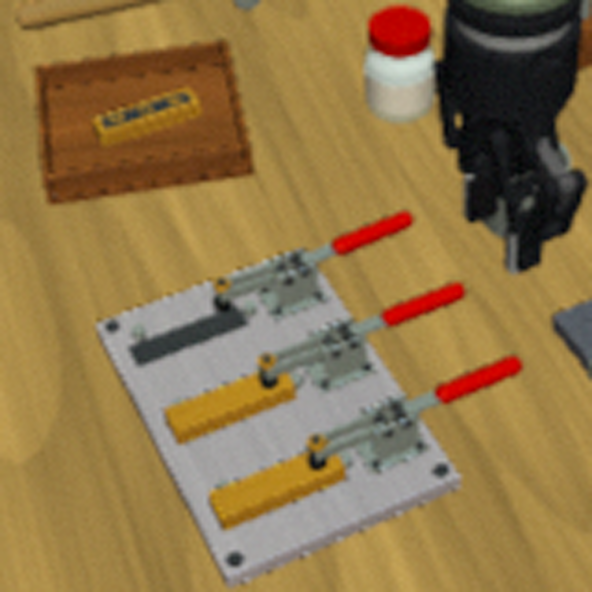

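Both blanks are home and clamped at crop (230,405) and (280,488), the handles are level and the piece is in the tray. I hand the job in.

```bash
python3 -c "
from bench import env
print(env.sign_off())"
```

```text
the job is handed in; nothing more can be done
None
```

The changeover is done and handed in: the engraved piece lies flat in the tray, and both blanks are home and clamped in the middle and right places; the hand-in returned no verdict.

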